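# Tighten a spool stand's threaded collar with a bar

### The job

Screw the spool stand's round threaded collar down, clockwise seen from above, until it is fully home on the spool and will turn no further: push it round with the loose square bar, moving the bar to the next hole in the collar's side whenever a guide post stops the swing. Turn the collar only with the bar, not with the gripper. Then lay the bar flat on the bench beside the stand, and leave the screwdriver, jar and carton where they are.

Things in the scene. Friction and masses are not known exactly. Their poses are not given: they have to be found in the camera images.
- stand: Spool stand, fixed to the bench. Origin on the collar's vertical screw axis at bench height, z up. Plywood board 12 mm thick: from 155 mm on its -x side to 100 mm on +x, and 175 mm either way in y. On it an empty black spool, 180 mm across, top at 75 mm; a 20 mm threaded rod on the axis, top at 129 mm. Its -x side, with two guide posts, faces roughly the robot: the bar swings between them.
- post_left (a point): Top of the guide post on the stand's +y side: upright, 16 mm thick (19 mm at two white rings), top 130 mm above the bench, 195 mm from the screw axis, 50 degrees from the stand's -x direction. With the bar in a hole, the posts stop it about 45 degrees either side of that direction.
- post_right (a point): Top of the like guide post on the stand's -y side. The bar is pushed from the -y post towards the +y post to tighten, in the window between them.
- collar (a joint): Turn of the collar, rad; grows clockwise seen from above (tightening). 3.0 is fully home, a hard stop; it starts between 0.6 and 1.2. Steady friction of about 0.4 N m; stays where it is left; sinks 8 mm per full turn (2 to 3 mm in all, closing the gap to the spool).
- collar_mid (a point): Point on the screw axis at hole height (about 98 mm). The collar: plain aluminium disc 100 mm across, reaching 20 mm above and below this point. Six level radial holes, 16 x 16 mm, 30 mm deep, open in its side every 60 degrees; a dark dot on the top face, 42 mm from the axis, marks each. It turns with the collar: holes at its own -x and every 60 degrees from there.
- hole_mouth (a point): Centre of the mouth of one of the six holes, 50 mm from the screw axis; it travels round with the collar.
- bar_mid (a point): Centre of the loose straight steel bar, 10 x 10 x 200 mm, 0.155 kg, which lies flat on the bench to the robot's right of the stand. Its x is along the bar; both ends are alike. Held at its middle with one end 20 mm into a hole, the middle is 130 mm from the screw axis.
- screwdriver: Bystander: screwdriver with a grey handle lying on the bench, about 200 mm long, to be left alone.
- jar: Bystander: jar 56 mm across and 75 mm high standing on the bench, to be left alone.
- carton: Bystander: cardboard carton 90 x 120 x 50 mm on the bench, to be left alone.
Mind the look-alikes: they are no part of the job. There is more than one size of the part that bears bar_mid; the job needs the middle-sized.

How it is judged:
At the end, for the whole second after the job is handed in: The collar is within 0.12 rad of its hard stop (joint above 2.88) and the bar lies at rest flat on the bench (its middle below 11 mm, so not on the stand's board) (value of joint collar above 2.88 rad and height (world z) of bar_mid below 0.011 m and angle between bar_mid's own x axis and vertical between 1.5 and 1.64 rad and linear speed of bar below 0.02 m/s); the robot touches nothing.
It fails at once if the gripper or arm pushes the collar itself (over 4 N) (contact force between any of the fingers, the arm and collar above 4 N).
It fails at once if the screwdriver, jar or carton is moved by more than 30 mm (distance of any of screwdriver, jar, carton from where it was at the start of the episode above 0.03 m).
It also fails if it takes over 72 s, if anything falls off the work surface, if the arm or the gripper's body presses on something with over 40 N, if the wrist force passes 120 N, or if a joint passes its speed limit or range.

### The arm

A 6-joint arm with a two-finger parallel gripper is mounted at the origin on the work surface. World frame = base frame: x ahead of the robot, y to its left, z up, the work surface at z = 0. Lengths are in m, angles in rad, forces in N, time in s.
With the tool pointing down it reaches from about 0.3 to 1 m from the base axis. Payload 5.1 kg.
Tool frame: the origin (TCP) lies at the very end of the fingers, on their centre line; the grasp point (between the pads) lies 19 mm behind it (tcp_to_grasp is the distance from the TCP to the grasp point, in m); x points along the fingers, z is the direction in which the jaws open and shut, and the axes are right-handed (so a half turn about x gives the same grasp; the last joint's range is limited). The gripper opens to 95 mm and grips with 3 to 60 N. Pads are 20 mm wide; open, the fingers measure 119 mm over their backs; the gripper's body (75 mm by 180 mm) begins 59 mm behind the grasp point.
Start: joints at [-0.083, 0.124, 1.65, -0, 1.367, -0.083], TCP at [0.65, -0, 0.215] pointing down, gripper open.
Joint ranges: [-2.61, 2.61], [-1.02, 2.33], [0.03, 2.71], [-1.35, 4.49], [0.32, 2.68], [-2.91, 2.91]. Speed limits (rad/s): [2.57, 2.57, 3.14, 3.14, 3.14, 3.14].

### API

Orientations are given as a unit quaternion [x, y, z, w].
In Python, from plant import state, grab_frame, calibration, job_done, tcp_to_grasp gives the robot as it stands.
- The arm moves only by the tool arm_command, never from a script. Its argument "commands" is a list of rows, each an object of numbers: "dx", "dy", "dz": the shift along the world's x, y, z in m; "wx", "wy", "wz": the turn, a rotation vector about the world's x, y, z in rad. In form: [{"dx": .., "dy": .., "dz": .., "wx": .., "wy": .., "wz": ..}, ...]. A call has 1 to 8 rows; each row is the pose to reach, as a shift and turn from the pose commanded when the call began; what a row does not reach only later rows make up. A row lasts 1/10 s, in which the tool goes at most 50 mm and 8.59 degrees, less where a joint would pass 70% of its speed; a pose out of reach is approached as far as the arm can. A call with a gripper value outside its range is refused whole. "jaw" is the closure, from 0 (fully open) to 1 (shut), set as the call begins (left out, the last holds). The fingers move at their own pace and stop on an object; "grip_force" is the grip in N (left out, the last holds). Time passes only in rows, so rows that repeat a pose let the fingers close. It gives the time, the measured TCP pose, the force and the opening at its end, in the units of the state.
- state(): the state, without advancing time (a new reading comes with each control period).
- grab_frame(name): name is "scene" or "side" or "wrist"; returns (picture, depth): 384x512x3 uint8, blue, green, red; 384x512 float32, m along the optical axis (not along the pixel's ray), 0 where there is no reading.
- calibration(name): a dict with "intrinsics" (3x3 intrinsics, pixels), "k1" (the pictures are not rectified: a ray, as slopes to the right and down, at radius r is drawn at 1 + k1 r^2 times it, then the intrinsics apply), "world_to_cam" (4x4, takes a point from world to camera coordinates). Camera axes: x right, y up, looking along -z (the intrinsics and any distortion apply to the point x, -y, -z); pixel columns grow to the right and rows downward; lengths in m; the calibration is good to about 2 mm. A picture is of the moment at which its call begins: read the wrist's pose just before it. calibration takes no time and is no camera call; for the wrist camera it gives the pose at the moment of the call.
- job_done(): hands the job in, once; it reports no verdict.
The state is a dict: "time_s": time; "joint_positions": joint angles; "dq": joint speeds; "joint_torque": joint torques, N m; "tcp_pos": TCP position; "eef_rot": TCP orientation; "wrist_force": force on the tool from outside, world axes, zero at the start; "moment": the same for the moment, N m; "finger_gap": finger opening in m.
Only numpy, scipy, OpenCV 4.12 (cv2) and the standard library are available. Lean on these libraries where they do the work, as an engineer would, in place of code of your own. Each camera call takes 0.05 s, during which the arm holds its last target.

## Working session

There is one attempt and no reset: what is moved stays moved. The work goes in short steps, Python scripts to look and compute and a tool call to move; the robot and the scene stay as the last step left them, time stands still between calls to the robot, and variables do not carry over. Pictures are saved under pics/ and viewed, and the job is handed in when it is done.

Besides the shell and the picture viewer there is one more tool, called after "Request:" by a JSON object that holds its "name" and its "arguments". arm_command: Moves the arm, as the interface text tells. Its arguments: {"type":"object","properties":{"commands":{"type":"array"},"jaw":{"type":"number"},"grip_force":{"type":"number"}},"required":["commands"]}

```bash
mkdir -p pics; cat > h.py <<'E'
import numpy as np, cv2
from plant import state, grab_frame, calibration, job_done, tcp_to_grasp
def grab(name, tag):
    c=calibration(name); im,d=grab_frame(name)
    cv2.imwrite(f'pics/{tag}.png',im); np.savez(f'pics/{tag}.npz',im=im,d=d,K=c['intrinsics'],k1=c['k1'],T=c['world_to_cam'])
    return im,d
def load(tag):
    return np.load(f'pics/{tag}.npz')
def und(f,u,v):
    K=f['K']; p=cv2.undistortPoints(np.array([[[u,v]]],float),K,np.array([float(f['k1']),0,0,0,0]))[0,0]
    return p
def ray(tag,u,v):
    f=load(tag); x,y=und(f,u,v); T=np.linalg.inv(f['T'])
    return T[:3,3], T[:3,:3]@np.array([x,-y,-1.])
def atz(tag,u,v,z):
    o,d=ray(tag,u,v); return o+d*(z-o[2])/d[2]
def pt(tag,u,v):
    f=load(tag); dd=f['d'][int(round(v)),int(round(u))]; o,d=ray(tag,u,v); return o+d*dd
def proj(tag,P):
    f=load(tag); q=f['T']@np.append(P,1); s=np.array([q[0],-q[1]])/-q[2]; s=s*(1+float(f['k1'])*(s@s)); K=f['K']
    return np.array([K[0,0]*s[0]+K[0,2],K[1,1]*s[1]+K[1,2]])
def crop(tag,u0,v0,u1,v1,k,out):
    im=load(tag)['im'][v0:v1,u0:u1]; cv2.imwrite(f'pics/{out}.png',cv2.resize(im,None,fx=k,fy=k,interpolation=cv2.INTER_CUBIC))
E
python3 - <<'E'
from h import *
for n in ['scene','side','wrist']: grab(n,n+'0')
print(state(), tcp_to_grasp if not callable(tcp_to_grasp) else tcp_to_grasp())
for n in ['scene','side','wrist']: print(calibration(n))
E
```

```text
{'time_s': 0.15, 'joint_positions': array([-8.25796140e-02,  1.24356176e-01,  1.65139332e+00,  1.39082161e-06,
        1.36749281e+00, -8.26259078e-02]), 'dq': array([ 0.00105755, -0.00115825, -0.00287225, -0.00114425,  0.00262833,
        0.00208106]), 'joint_torque': array([ 4.52342692e-04, -4.18191254e+01, -3.60470796e+01,  7.75244599e-02,
        4.69156180e-02, -8.73639601e-05]), 'tcp_pos': array([6.49486234e-01, 2.71060009e-05, 2.13649340e-01]), 'eef_rot': array([3.23345412e-05, 7.07687750e-01, 6.48697772e-05, 7.06525331e-01]), 'wrist_force': array([ 0.00577622, -0.01438773, -0.29055142]), 'moment': array([ 0.00937418,  0.02703654, -0.0133084 ]), 'finger_gap': 0.09512548612555366} 0.0188
{'intrinsics': array([[428.0742554 ,   0.        , 252.66476287],
       [  0.        , 428.0742554 , 188.15615431],
       [  0.        ,   0.        ,   1.        ]]), 'k1': 0.05215036844172015, 'world_to_cam': array([[ 0.11109291,  0.99373172, -0.01247496, -0.05735793],
       [-0.5996271 ,  0.07703429,  0.79656328,  0.18671614],
       [ 0.7925312 , -0.08101221,  0.60442643, -1.77076553],
 
[... 378 characters left out ...]
4348, -0.20700512],
       [-0.26878699, -0.63578371,  0.72355555, -1.70705571],
       [ 0.        ,  0.        ,  0.        ,  1.        ]])}
{'intrinsics': array([[315.86152102,   0.        , 252.39506531],
       [  0.        , 315.86152102, 194.72837328],
       [  0.        ,   0.        ,   1.        ]]), 'k1': -0.010681152516399662, 'world_to_cam': array([[ 9.99997435e-01,  4.21430108e-05, -2.26439724e-03,
        -6.48729543e-01],
       [-6.88111367e-04,  9.58214879e-01, -2.86048548e-01,
         3.26928622e-02],
       [ 2.15772418e-03,  2.86049373e-01,  9.58212451e-01,
        -3.91837866e-01],
       [ 0.00000000e+00,  0.00000000e+00,  0.00000000e+00,
         1.00000000e+00]])}
```

View pics/scene0.png

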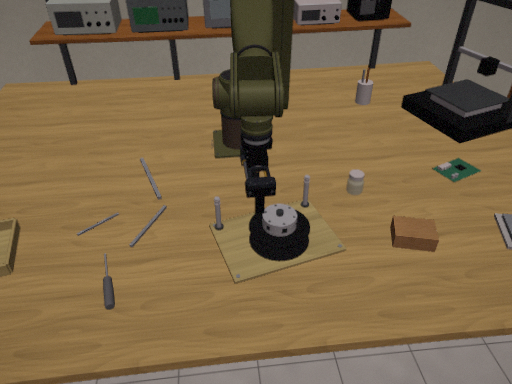

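View pics/side0.png

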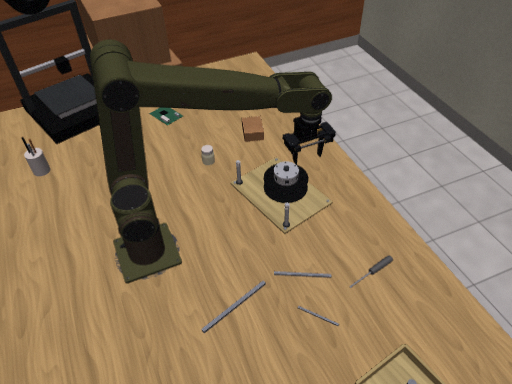

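View pics/wrist0.png

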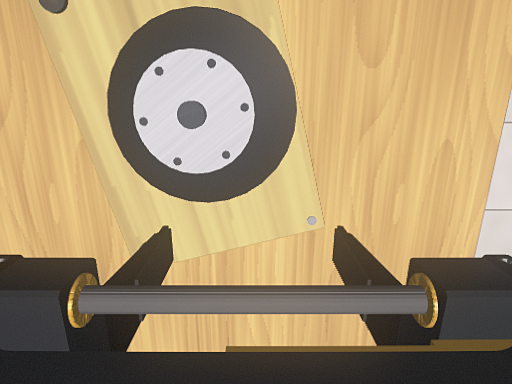

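```bash
python3 - <<'E'
from h import *
crop('scene0',60,140,260,290,4,'c1'); crop('side0',190,140,390,340,3,'c2')
crop('wrist0',90,0,330,220,3,'c3')
crop('scene0',200,160,350,280,5,'c4')
E
```

```text
(no output)
```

View pics/c1.png

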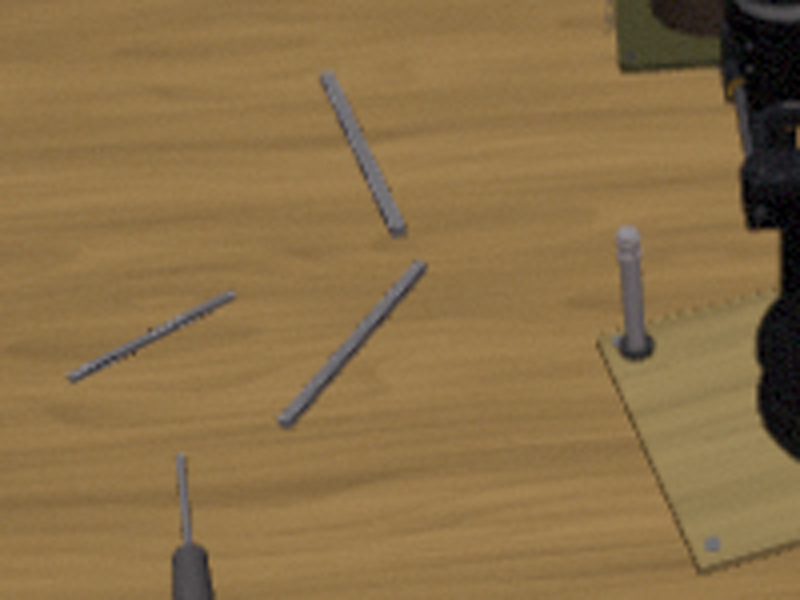

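View pics/c2.png

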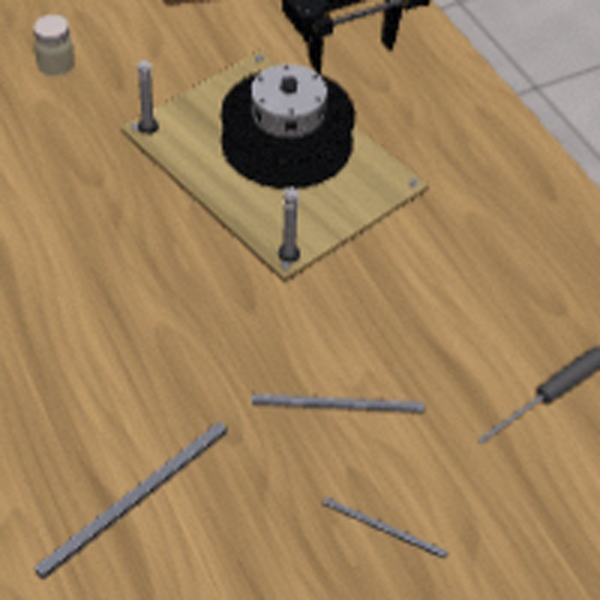

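View pics/c3.png

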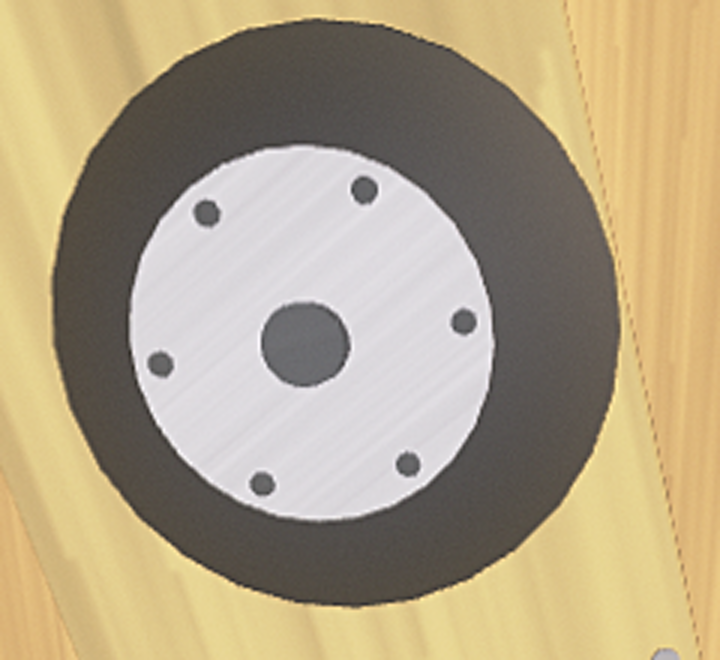

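View pics/c4.png

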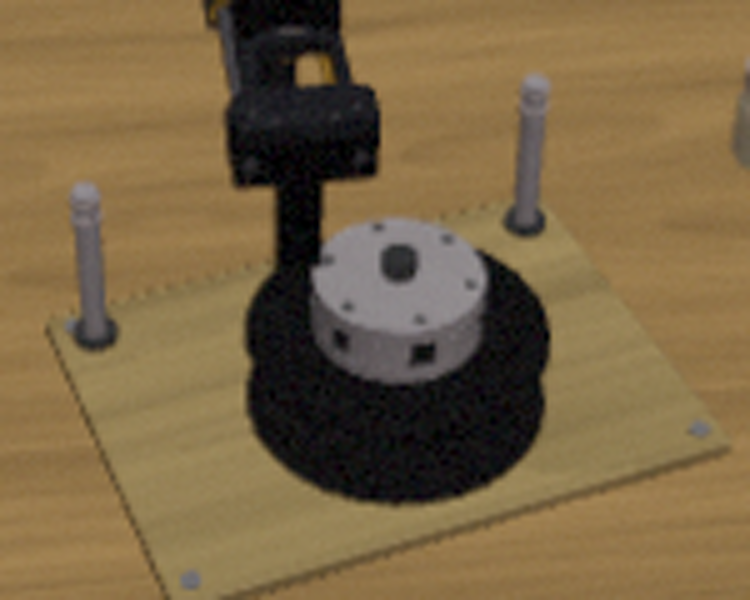

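```bash
python3 - <<'E'
from h import *
c1=lambda u,v:(u/4+60,v/4+140)
for n,a,b in [('A',(328,77),(398,230)),('B',(422,267),(286,424)),('C',(232,295),(72,378))]:
    p=atz('scene0',*c1(*a),.005);q=atz('scene0',*c1(*b),.005); print(n,p,q,np.linalg.norm(p-q),(p+q)/2)
c2=lambda u,v:(u/3+190,v/3+140)
for n,a,b in [('A',(40,573),(224,428)),('B',(254,399),(422,408)),('C',(327,501),(445,554))]:
    p=atz('side0',*c2(*a),.005);q=atz('side0',*c2(*b),.005); print(n,p,q,np.linalg.norm(p-q),(p+q)/2)
c3=lambda u,v:(u/3+90,v/3)
D=[(207,213),(364,190),(463,322),(408,464),(262,484),(161,364)]
P=[]
for d in D:
    z=pt('wrist0',*c3(d[0]+24,d[1]+6)); 
    P.append(atz('wrist0',*c3(*d),.1175)); print('dot',P[-1],'surf z',z[2])
P=np.array(P); c=P.mean(0); print('axis',c,np.linalg.norm(P-c,axis=1), np.degrees(np.arctan2(*(P-c)[:,1::-1].T)))
print('rod top',atz('wrist0',*c3(305,344),.129))
c4=lambda u,v:(u/5+200,v/5+160)
L=atz('scene0',*c4(535,82),.13);R=atz('scene0',*c4(85,188),.13); print('L,R scene',L,R)
L2=atz('side0',*c2(145,66),.13);R2=atz('side0',*c2(290,193),.13); print('L,R side',L2,R2)
for l,r in ((L,R),(L2,R2)):
  print(np.linalg.norm((l-c)[:2]),np.linalg.norm((r-c)[:2]),np.linalg.norm(l-r),[np.degrees(np.arctan2((p-c)[1],(p-c)[0])) for p in (l,r)])
print('jar',pt('side0',*c2(53,28)), 'driver', atz('side0',*c2(482,440),.005),'carton',pt('side0',253,125))
E
```

```text
A [ 0.08095888 -0.38474149  0.005     ] [ 0.33287005 -0.30263445  0.005     ] 0.26495434551844 [ 0.20691447 -0.34368797  0.005     ]
B [ 0.38612007 -0.27959604  0.005     ] [ 0.56034069 -0.37144621  0.005     ] 0.19694993586441942 [ 0.47323038 -0.32552112  0.005     ]
C [ 0.40268688 -0.43237104  0.005     ] [ 0.48780794 -0.54088745  0.005     ] 0.1379181195263331 [ 0.44524741 -0.48662924  0.005     ]
A [ 0.08280629 -0.38404156  0.005     ] [ 0.33526043 -0.3024147   0.005     ] 0.265322514727936 [ 0.20903336 -0.34322813  0.005     ]
B [ 0.38374577 -0.28098479  0.005     ] [ 0.55550819 -0.37303034  0.005     ] 0.1948710227336678 [ 0.46962698 -0.32700756  0.005     ]
C [ 0.39920061 -0.43479729  0.005     ] [ 0.4840963  -0.54249918  0.005     ] 0.137138520007146 [ 0.44164845 -0.48864823  0.005     ]
dot [0.57526181 0.10321008 0.1175    ] surf z 0.11841741852431292
dot [0.61675449 0.1087573  0.1175    ] surf z 0.11630255564232805
dot [0.64234578 0.07549047 0.1175    ] surf z 0.11713755282266014
dot [0.62655432 0.03683918 0.1175    ] surf z 0.11721158465545167
dot [0.58492984 0.03112437 0.
[... 175 characters left out ...]
7 0.04192405 0.04199823 0.04183961] [ 127.62258011   67.73136701    7.57145775  -52.22765467 -112.31244359
 -172.40352308]
rod top [0.60143211 0.07020564 0.129     ]
L,R scene [0.4455538  0.18231666 0.13      ] [ 0.51740425 -0.1052286   0.13      ]
L,R side [0.44158173 0.17901909 0.13      ] [ 0.513687  -0.1070212  0.13     ]
0.1916887026358962 0.1940739712419057 0.2963861679453493 [np.float64(144.12301294886186), np.float64(-115.47367863783192)]
0.19303940515545906 0.19730800736749587 0.2949884986879156 [np.float64(145.6071528723096), np.float64(-116.22431538192494)]
jar [0.37295201 0.36260998 0.07839904] driver [ 0.59537374 -0.4383426   0.005     ] carton [0.63295591 0.47486928 0.04416504]
```

Request:
{"name": "arm_command", "arguments": {"commands": [{"dx": -0.09, "dy": -0.16, "dz": 0, "wz": -1.19}, {"dx": -0.09, "dy": -0.16, "dz": 0, "wz": -1.19}, {"dx": -0.09, "dy": -0.16, "dz": 0, "wz": -1.19}, {"dx": -0.09, "dy": -0.16, "dz": 0, "wz": -1.19}, {"dx": -0.178, "dy": -0.327, "dz": 0, "wz": -1.19}, {"dx": -0.178, "dy": -0.327, "dz": 0, "wz": -1.19}, {"dx": -0.178, "dy": -0.327, "dz": 0, "wz": -1.19}, {"dx": -0.178, "dy": -0.327, "dz": 0, "wz": -1.19}], "jaw": 0.3}}

```text
invalid input
```

Request:
{"name": "arm_command", "arguments": {"commands": [{"dz": -0.04, "wz": -0.868}, {"dz": -0.08, "wz": -0.868}, {"dz": -0.08, "wz": -0.868}, {"dz": -0.08, "wz": -0.868}, {"dz": -0.08, "wz": -0.868}, {"dz": -0.08, "wz": -0.868}, {"dz": -0.08, "wz": -0.868}]}}

```text
invalid input
```

```bash
python3 - <<'E'
from h import *
s=state();print(s)
grab('wrist','wrist1'); crop('wrist1',0,0,512,384,1.5,'c5')
E
```

```text
{'time_s': 0.15, 'joint_positions': array([-8.25796140e-02,  1.24356176e-01,  1.65139332e+00,  1.39082161e-06,
        1.36749281e+00, -8.26259078e-02]), 'dq': array([ 0.00105755, -0.00115825, -0.00287225, -0.00114425,  0.00262833,
        0.00208106]), 'joint_torque': array([ 4.52342692e-04, -4.18191254e+01, -3.60470796e+01,  7.75244599e-02,
        4.69156180e-02, -8.73639601e-05]), 'tcp_pos': array([6.49486234e-01, 2.71060009e-05, 2.13649340e-01]), 'eef_rot': array([3.23345412e-05, 7.07687750e-01, 6.48697772e-05, 7.06525331e-01]), 'wrist_force': array([ 0.00577622, -0.01438773, -0.29055142]), 'moment': array([ 0.00937418,  0.02703654, -0.0133084 ]), 'finger_gap': 0.09512548612555366}
```

View pics/c5.png

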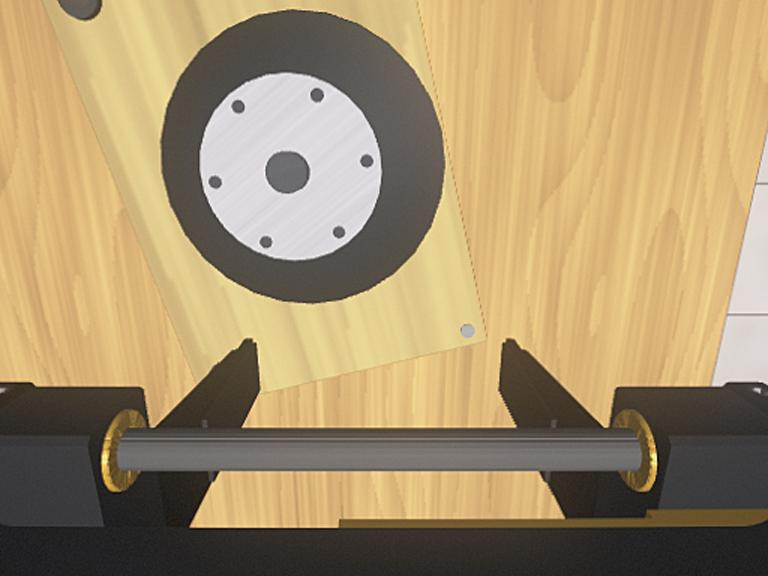

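Request:
{"name": "arm_command", "arguments": {"commands": [{"dx": -0.09, "dy": -0.16, "dz": 0, "wx": 0, "wy": 0, "wz": -1.19}, {"dx": -0.09, "dy": -0.16, "dz": 0, "wx": 0, "wy": 0, "wz": -1.19}, {"dx": -0.09, "dy": -0.16, "dz": 0, "wx": 0, "wy": 0, "wz": -1.19}, {"dx": -0.09, "dy": -0.16, "dz": 0, "wx": 0, "wy": 0, "wz": -1.19}, {"dx": -0.178, "dy": -0.327, "dz": 0, "wx": 0, "wy": 0, "wz": -1.19}, {"dx": -0.178, "dy": -0.327, "dz": 0, "wx": 0, "wy": 0, "wz": -1.19}, {"dx": -0.178, "dy": -0.327, "dz": 0, "wx": 0, "wy": 0, "wz": -1.19}, {"dx": -0.178, "dy": -0.327, "dz": 0, "wx": 0, "wy": 0, "wz": -1.19}], "jaw": 0.3}}

```text
time_s: 1.0
tcp_pos: [0.4704, -0.3291, 0.2146]
eef_rot: [0.398, 0.584, -0.399, 0.584]
wrist_force: [0.9, 1.0, -0.2]
finger_gap: 0.0664
```

Request:
{"name": "arm_command", "arguments": {"commands": [{"dx": 0, "dy": 0, "dz": -0.04, "wx": 0, "wy": 0, "wz": -0.868}, {"dx": 0, "dy": 0, "dz": -0.08, "wx": 0, "wy": 0, "wz": -0.868}, {"dx": 0, "dy": 0, "dz": -0.08, "wx": 0, "wy": 0, "wz": -0.868}, {"dx": 0, "dy": 0, "dz": -0.08, "wx": 0, "wy": 0, "wz": -0.868}, {"dx": 0, "dy": 0, "dz": -0.08, "wx": 0, "wy": 0, "wz": -0.868}, {"dx": 0, "dy": 0, "dz": -0.08, "wx": 0, "wy": 0, "wz": -0.868}, {"dx": 0, "dy": 0, "dz": -0.08, "wx": 0, "wy": 0, "wz": -0.868}]}}

```text
time_s: 1.7
tcp_pos: [0.4718, -0.3269, 0.1344]
eef_rot: [-0.606, -0.365, 0.606, -0.365]
wrist_force: [-0.1, 0.2, 0.5]
finger_gap: 0.0668
```

```bash
python3 - <<'E'
from h import *
s=state();print(s['tcp_pos'],s['eef_rot'],s['joint_positions'],s['finger_gap'])
from scipy.spatial.transform import Rotation as R
print(R.from_quat(s['eef_rot']).as_matrix())
grab('wrist','wrist1'); crop('wrist1',0,0,512,384,1.5,'c5')
E
```

```text
[ 0.47184925 -0.3269485   0.13442218] [-0.60574765 -0.36484837  0.60583922 -0.36457411] [-6.99459747e-01  2.15794415e-02  1.89716303e+00  3.12583429e-06
  1.22325907e+00  1.35829709e+00] 0.06680908211397567
[[-3.10989870e-04  8.83758685e-01 -4.67942828e-01]
 [ 2.65496890e-04 -4.67942761e-01 -8.83758735e-01]
 [-9.99999916e-01 -3.99077380e-04 -8.91097241e-05]]
```

View pics/c5.png

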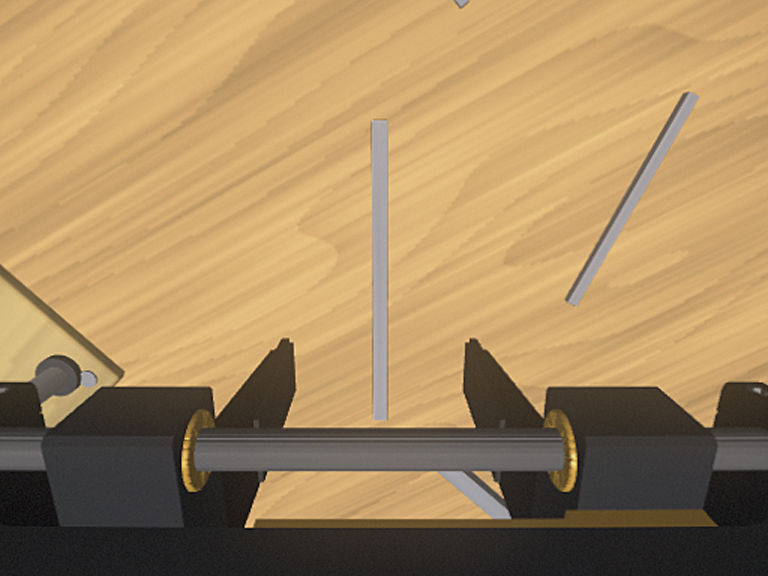

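```bash
python3 - <<'E'
from h import *
p=atz('wrist1',379/1.5,120/1.5,.01);q=atz('wrist1',380/1.5,418.5/1.5,.01);print(p,q,np.linalg.norm(p-q),(p+q)/2,np.degrees(np.arctan2(*(p-q)[1::-1])))
print(pt('wrist1',253,160))
E
```

```text
[ 0.5581659 -0.3733232  0.01     ] [ 0.38263013 -0.2812377   0.01      ] 0.19822347662290837 [ 0.47039801 -0.32728045  0.01      ] -27.681357577417018
[ 0.49517403 -0.3403471   0.00944557]
```

Request:
{"name": "arm_command", "arguments": {"commands": [{"dx": -0.0014, "dy": 0, "dz": -0.05, "wx": 0, "wy": 0, "wz": 0.004}, {"dx": -0.0014, "dy": 0, "dz": -0.1, "wx": 0, "wy": 0, "wz": 0.004}, {"dx": -0.0014, "dy": 0, "dz": -0.12, "wx": 0, "wy": 0, "wz": 0.004}, {"dx": -0.0014, "dy": 0, "dz": -0.13, "wx": 0, "wy": 0, "wz": 0.004}, {"dx": -0.0014, "dy": 0, "dz": -0.132, "wx": 0, "wy": 0, "wz": 0.004}, {"dx": -0.0014, "dy": 0, "dz": -0.132, "wx": 0, "wy": 0, "wz": 0.004}]}}

```text
time_s: 2.35
tcp_pos: [0.4715, -0.3277, 0.0039]
eef_rot: [0.605, 0.365, -0.605, 0.367]
wrist_force: [0.7, -0.3, 0.4]
finger_gap: 0.0668
```

Request:
{"name": "arm_command", "arguments": {"commands": [{"dx": 0, "dy": 0, "dz": 0, "wx": 0, "wy": 0, "wz": 0}, {"dx": 0, "dy": 0, "dz": 0, "wx": 0, "wy": 0, "wz": 0}, {"dx": 0, "dy": 0, "dz": 0, "wx": 0, "wy": 0, "wz": 0}, {"dx": 0, "dy": 0, "dz": 0, "wx": 0, "wy": 0, "wz": 0}, {"dx": 0, "dy": 0, "dz": 0, "wx": 0, "wy": 0, "wz": 0}, {"dx": 0, "dy": 0, "dz": 0, "wx": 0, "wy": 0, "wz": 0}], "jaw": 1, "grip_force": 50}}

```text
time_s: 2.95
tcp_pos: [0.4706, -0.327, 0.0027]
eef_rot: [0.605, 0.366, -0.605, 0.366]
wrist_force: [-0.6, 0.3, -0.8]
finger_gap: 0.0239
```

Request:
{"name": "arm_command", "arguments": {"commands": [{"dx": 0, "dy": 0, "dz": 0, "wx": 0, "wy": 0, "wz": 0}, {"dx": 0, "dy": 0, "dz": 0, "wx": 0, "wy": 0, "wz": 0}, {"dx": 0, "dy": 0, "dz": 0, "wx": 0, "wy": 0, "wz": 0}, {"dx": 0, "dy": 0, "dz": 0.02, "wx": 0, "wy": 0, "wz": 0}, {"dx": 0, "dy": 0, "dz": 0.05, "wx": 0, "wy": 0, "wz": 0}, {"dx": 0, "dy": 0, "dz": 0.1, "wx": 0, "wy": 0, "wz": 0}, {"dx": 0, "dy": 0, "dz": 0.15, "wx": 0, "wy": 0, "wz": 0}, {"dx": 0, "dy": 0, "dz": 0.17, "wx": 0, "wy": 0, "wz": 0}]}}

```text
time_s: 3.75
tcp_pos: [0.4726, -0.3286, 0.1786]
eef_rot: [0.606, 0.363, -0.604, 0.369]
wrist_force: [0.1, 0.8, -0.4]
finger_gap: 0.0096
```

Request:
{"name": "arm_command", "arguments": {"commands": [{"dx": -0.038, "dy": 0.374, "dz": 0, "wx": 0, "wy": 0, "wz": 0.617}, {"dx": -0.038, "dy": 0.374, "dz": 0, "wx": 0, "wy": 0, "wz": 0.617}, {"dx": -0.038, "dy": 0.374, "dz": 0, "wx": 0, "wy": 0, "wz": 0.617}, {"dx": -0.038, "dy": 0.374, "dz": 0, "wx": 0, "wy": 0, "wz": 0.617}, {"dx": -0.038, "dy": 0.374, "dz": 0, "wx": 0, "wy": 0, "wz": 0.617}, {"dx": -0.038, "dy": 0.374, "dz": 0, "wx": 0, "wy": 0, "wz": 0.617}, {"dx": -0.038, "dy": 0.374, "dz": 0, "wx": 0, "wy": 0, "wz": 0.617}, {"dx": -0.038, "dy": 0.374, "dz": 0, "wx": 0, "wy": 0, "wz": 0.617}]}}

```text
time_s: 4.55
tcp_pos: [0.4313, 0.0499, 0.1722]
eef_rot: [0.465, 0.533, -0.465, 0.533]
wrist_force: [0.9, -0.1, -2.1]
finger_gap: 0.0095
```

Request:
{"name": "arm_command", "arguments": {"commands": [{"dx": 0, "dy": 0, "dz": -0.03, "wx": 0, "wy": 0, "wz": 0}, {"dx": 0, "dy": 0, "dz": -0.03, "wx": 0, "wy": 0, "wz": 0}]}}

```text
time_s: 4.75
tcp_pos: [0.4293, 0.0479, 0.1387]
eef_rot: [0.463, 0.535, -0.467, 0.531]
wrist_force: [-1.0, -0.8, -2.2]
finger_gap: 0.0099
```

```bash
python3 - <<'E'
from h import *
s=state();print(s['tcp_pos'],s['eef_rot'],s['joint_positions'],s['finger_gap'],s['wrist_force'])
grab('wrist','wrist2'); crop('wrist2',0,0,512,384,1.5,'c6')
grab('side','side2'); crop('side2',200,100,400,250,4,'c7')
E
```

```text
[0.4293362  0.04787509 0.13873169] [ 0.46300652  0.53490497 -0.46667728  0.53076733] [-1.32297420e-02 -3.19746689e-01  2.19070297e+00 -1.76064072e-04
  1.27845693e+00  1.42152344e+00] 0.009857181706663347 [-0.9790006  -0.82673504 -2.22437445]
```

View pics/c6.png

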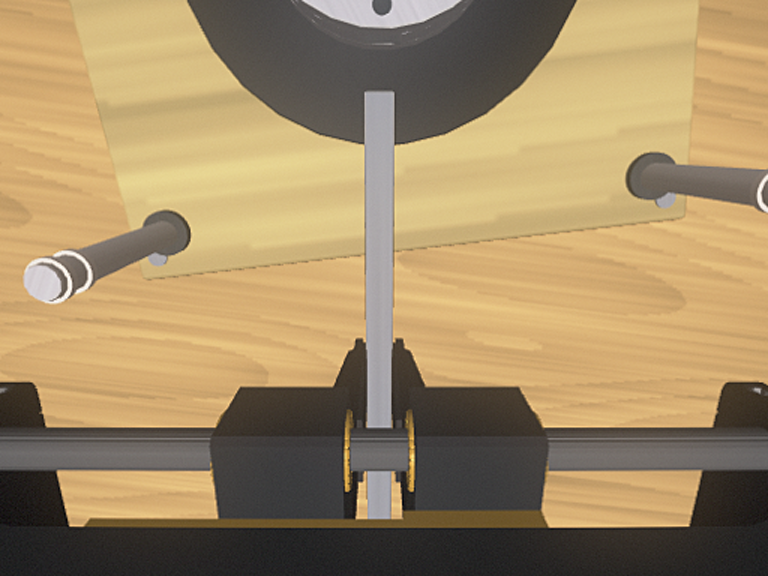

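View pics/c7.png

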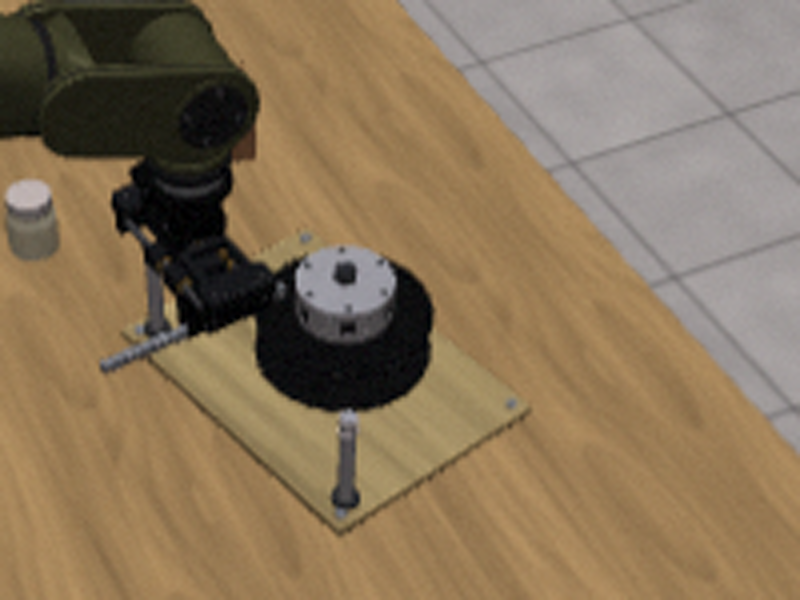

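```bash
python3 - <<'E'
from h import *
P=[]
for v in range(66,215,8):
    p=pt('wrist2',253,v);P.append(p)
P=np.array(P);print(P[[0,5,10,-1]]); 
d=P-P.mean(0);print(np.linalg.svd(d)[2][0])
print('tip',atz('wrist2',379.5/1.5,92/1.5,P[0,2]), 'dot',atz('wrist2',381/1.5,6/1.5,.1175))
s=state();print(s['tcp_pos'])
E
```

```text
[[0.52522065 0.06042639 0.14495514]
 [0.50689841 0.05790755 0.14596599]
 [0.48708168 0.05518299 0.14415531]
 [0.45228756 0.05039917 0.14431635]]
[-0.99067516 -0.13620247  0.00340871]
tip [0.52728173 0.06070973 0.14495514] dot [0.5582663  0.06442967 0.1175    ]
[0.43174653 0.04687432 0.14192678]
```

Request:
{"name": "arm_command", "arguments": {"commands": [{"dx": 0, "dy": 0, "dz": -0.03, "wx": 0, "wy": 0, "wz": 0}, {"dx": 0, "dy": 0, "dz": -0.0465, "wx": 0, "wy": 0, "wz": 0}, {"dx": 0, "dy": 0, "dz": -0.0465, "wx": 0, "wy": 0, "wz": 0}, {"dx": 0, "dy": 0, "dz": -0.0465, "wx": 0, "wy": 0, "wz": 0}]}}

```text
time_s: 5.25
tcp_pos: [0.4333, 0.0464, 0.0973]
eef_rot: [0.466, 0.532, -0.466, 0.532]
wrist_force: [-0.1, 0.5, -1.9]
finger_gap: 0.0098
```

```bash
python3 - <<'E'
from h import *
s=state();print(s['tcp_pos'],s['eef_rot'],s['wrist_force'])
grab('wrist','wrist3'); crop('wrist3',120,0,400,210,2.8,'c8')
P=np.array([pt('wrist3',253,v) for v in range(66,215,8)]);print(P[:,2].round(4)); print(np.polyfit(P[:,0],P[:,2],1))
E
```

```text
[0.43332351 0.04641273 0.09727311] [ 0.46604027  0.53173542 -0.46554742  0.53228706] [-0.08809043  0.46982645 -1.88606566]
[0.1051 0.1044 0.1046 0.1042 0.1053 0.1047 0.1032 0.1039 0.1038 0.1049
 0.1038 0.1042 0.1045 0.1049 0.1034 0.1029 0.104  0.104  0.1034]
[0.01484115 0.09683618]
```

View pics/c8.png

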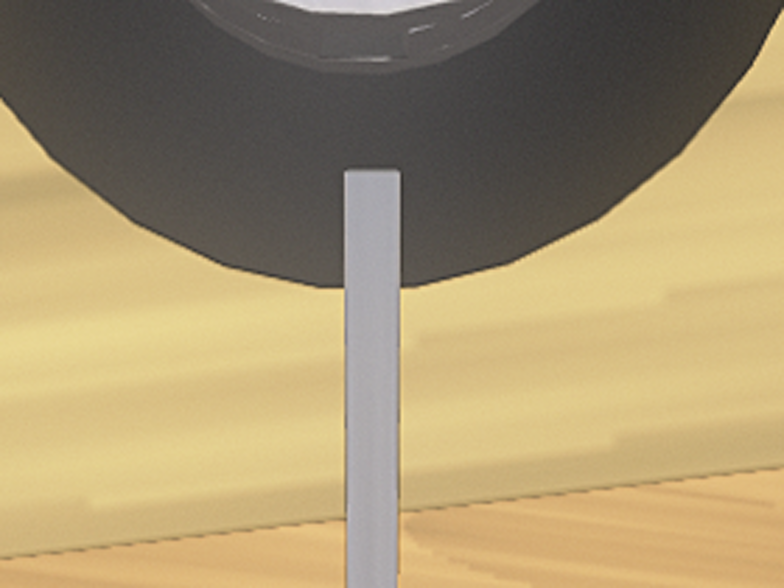

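Request:
{"name": "arm_command", "arguments": {"commands": [{"dx": 0.01, "dy": 0.0013, "dz": -0.0015, "wx": 0, "wy": 0, "wz": 0}, {"dx": 0.018, "dy": 0.0024, "dz": -0.0015, "wx": 0, "wy": 0, "wz": 0}, {"dx": 0.022, "dy": 0.003, "dz": -0.0015, "wx": 0, "wy": 0, "wz": 0}, {"dx": 0.026, "dy": 0.0035, "dz": -0.0015, "wx": 0, "wy": 0, "wz": 0}, {"dx": 0.03, "dy": 0.004, "dz": -0.0015, "wx": 0, "wy": 0, "wz": 0}, {"dx": 0.03, "dy": 0.004, "dz": -0.0015, "wx": 0, "wy": 0, "wz": 0}]}}

```text
time_s: 5.9
tcp_pos: [0.463, 0.0511, 0.0946]
eef_rot: [0.465, 0.532, -0.465, 0.532]
wrist_force: [-0.5, 0.2, -1.9]
finger_gap: 0.0092
```

```bash
python3 - <<'E'
from h import *
s=state();print(s['tcp_pos'],s['eef_rot'],s['wrist_force'],s['moment'])
grab('wrist','wrist4'); crop('wrist4',120,0,400,210,2.8,'c9')
E
```

```text
[0.46300695 0.05107422 0.09464818] [ 0.46539724  0.53237848 -0.4654158   0.53232199] [-0.49375566  0.23224456 -1.8803672 ] [ 0.07784647  0.1436443  -0.00425835]
```

View pics/c9.png

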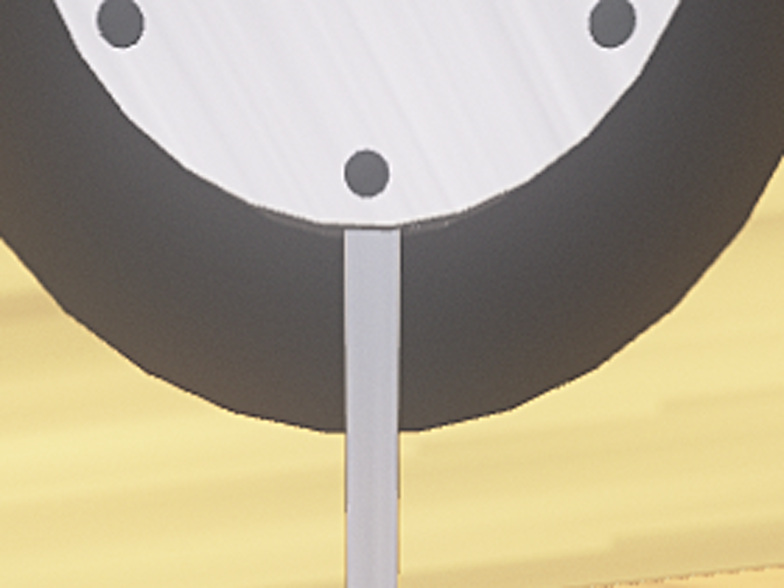

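Request:
{"name": "arm_command", "arguments": {"commands": [{"dx": 0.004, "dy": 0.001, "dz": 0, "wx": 0, "wy": 0, "wz": 0}, {"dx": 0.008, "dy": 0.0015, "dz": 0, "wx": 0, "wy": 0, "wz": 0}, {"dx": 0.012, "dy": 0.0022, "dz": 0, "wx": 0, "wy": 0, "wz": 0}, {"dx": 0.012, "dy": 0.0022, "dz": 0, "wx": 0, "wy": 0, "wz": 0}]}}

```text
time_s: 6.35
tcp_pos: [0.4752, 0.0532, 0.0948]
eef_rot: [0.466, 0.532, -0.465, 0.532]
wrist_force: [0.3, 0.7, -1.5]
finger_gap: 0.0096
```

```bash
cat > arc.py <<'E'
import numpy as np
A=np.array([0.601,0.070])
def arc(a0,a1,r0,r1,n):
    # bar angle lead: tool orientation rotates with angle
    p0=A+r0*np.array([np.cos(np.radians(a0)),np.sin(np.radians(a0))])
    for i in range(1,n+1):
        t=i/n;a=np.radians(a0+(a1-a0)*t);r=r0+(r1-r0)*t
        p=A+r*np.array([np.cos(a),np.sin(a)])
        print((p-p0).round(4),round(np.radians((a1-a0)*t),4))
E
python3 - <<'E'
from h import *
from arc import *
s=state();print(s['tcp_pos'],s['wrist_force'],s['moment'])
d=s['tcp_pos'][:2]-A;print(np.hypot(*d),np.degrees(np.arctan2(*d[::-1]))%360)
arc(187.7,160.7,.128,.128,8)
E
```

```text
[0.47516004 0.05321363 0.09480264] [ 0.28374392  0.74310804 -1.50012775] [ 0.02207882  0.11285211 -0.02677986]
0.12695462464882395 187.5980923063099
[-0.0008  0.0075] -0.0589
[-0.0011  0.015 ] -0.1178
[-0.001   0.0226] -0.1767
[-0.0005  0.0301] -0.2356
[0.0005 0.0376] -0.2945
[0.0019 0.045 ] -0.3534
[0.0038 0.0523] -0.4123
[0.006  0.0595] -0.4712
```

Request:
{"name": "arm_command", "arguments": {"commands": [{"dx": -0.0008, "dy": 0.0075, "dz": 0, "wx": 0, "wy": 0, "wz": -0.059}, {"dx": -0.0011, "dy": 0.015, "dz": 0, "wx": 0, "wy": 0, "wz": -0.118}, {"dx": -0.001, "dy": 0.0226, "dz": 0, "wx": 0, "wy": 0, "wz": -0.177}, {"dx": -0.0005, "dy": 0.0301, "dz": -0.0002, "wx": 0, "wy": 0, "wz": -0.236}, {"dx": 0.0005, "dy": 0.0376, "dz": -0.0003, "wx": 0, "wy": 0, "wz": -0.295}, {"dx": 0.0019, "dy": 0.045, "dz": -0.0004, "wx": 0, "wy": 0, "wz": -0.353}, {"dx": 0.0038, "dy": 0.0523, "dz": -0.0005, "wx": 0, "wy": 0, "wz": -0.412}, {"dx": 0.006, "dy": 0.0595, "dz": -0.0006, "wx": 0, "wy": 0, "wz": -0.471}]}}

```text
time_s: 7.15
tcp_pos: [0.4795, 0.1105, 0.0933]
eef_rot: [-0.576, -0.407, 0.58, -0.409]
wrist_force: [-2.5, -9.3, -0.6]
finger_gap: 0.0094
```

```bash
python3 - <<'E'
from h import *
from arc import *
grab('wrist','wrist5'); crop('wrist5',0,0,512,384,1.5,'c10')
s=state();print(s['tcp_pos'],s['wrist_force'],s['moment'])
d=s['tcp_pos'][:2]-A;print(np.hypot(*d),np.degrees(np.arctan2(*d[::-1]))%360)
E
```

```text
[0.47977069 0.1113469  0.09344765] [-2.41794138 -7.61666184 -1.03623237] [-1.44013627  0.51092481 -0.71506686]
0.12808634525442494 161.16736104302825
```

View pics/c10.png

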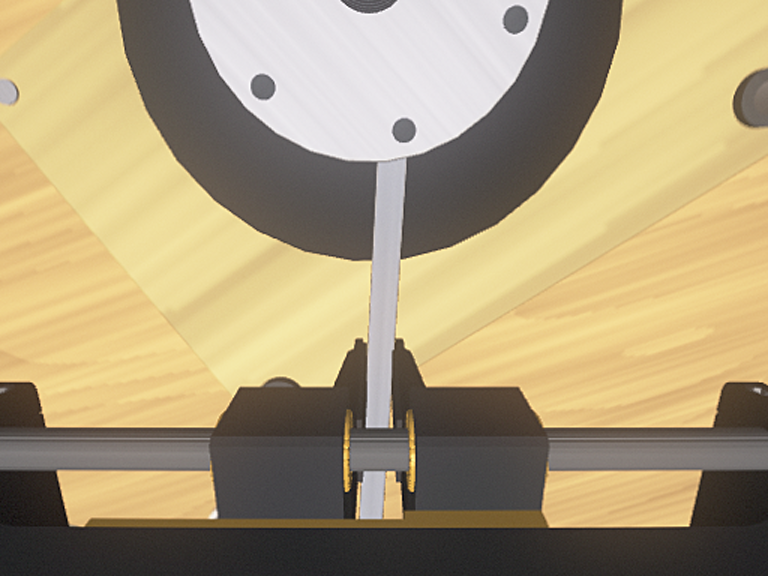

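```bash
cat >> h.py <<'E'
def dots(tag,L,k,u0=0,v0=0,z=.117):
    A=np.array([.601,.070])
    for u,v in L:
        p=atz(tag,u/k+u0,v/k+v0,z)[:2]-A; print(p+A,np.hypot(*p).round(4),(np.degrees(np.arctan2(p[1],p[0]))%360).round(2))
E
python3 - <<'E'
from h import *
dots('wrist5',[(403,130),(263,87),(515,20)],1.5)
p=atz('wrist5',391/1.5,165/1.5,.102);q=atz('wrist5',378/1.5,410/1.5,.102);print(p,q,np.degrees(np.arctan2(*(p-q)[1::-1])))
E
```

```text
[0.55883673 0.0745029 ] 0.0424 173.9
[0.58321884 0.10834646] 0.0423 114.88
[0.57581481 0.03613696] 0.0422 233.36
[0.55007056 0.08076643 0.102     ] [0.46587367 0.1152431  0.102     ] -22.26795892660914
```

```bash
python3 - <<'E'
from arc import *
arc(160.7,153.2,.128,.128,3)
E
```

```text
[0.002  0.0052] -0.0436
[0.0041 0.0104] -0.0873
[0.0066 0.0154] -0.1309
```

Request:
{"name": "arm_command", "arguments": {"commands": [{"dx": 0.002, "dy": 0.0052, "dz": 0, "wx": 0, "wy": 0, "wz": -0.044}, {"dx": 0.0041, "dy": 0.0104, "dz": 0, "wx": 0, "wy": 0, "wz": -0.087}, {"dx": 0.0066, "dy": 0.0154, "dz": 0, "wx": 0, "wy": 0, "wz": -0.131}, {"dx": 0.0066, "dy": 0.0154, "dz": 0, "wx": 0, "wy": 0, "wz": -0.131}], "grip_force": 60}}

```text
time_s: 7.6
tcp_pos: [0.4859, 0.1262, 0.0932]
eef_rot: [-0.601, -0.369, 0.605, -0.37]
wrist_force: [-3.7, -7.7, -0.8]
finger_gap: 0.0093
```

```bash
python3 - <<'E'
from h import *
from arc import *
grab('wrist','wrist6'); crop('wrist6',0,0,512,384,1.5,'c11')
s=state();print(s['tcp_pos'],s['wrist_force'],s['moment'])
d=s['tcp_pos'][:2]-A;print(np.hypot(*d),np.degrees(np.arctan2(*d[::-1]))%360)
E
```

```text
[0.48574298 0.12608806 0.09317116] [-3.27415162 -7.70330842 -0.76260993] [-1.32505449  0.66125161 -0.666193  ]
0.1281797655117852 154.05083921177268
```

View pics/c11.png

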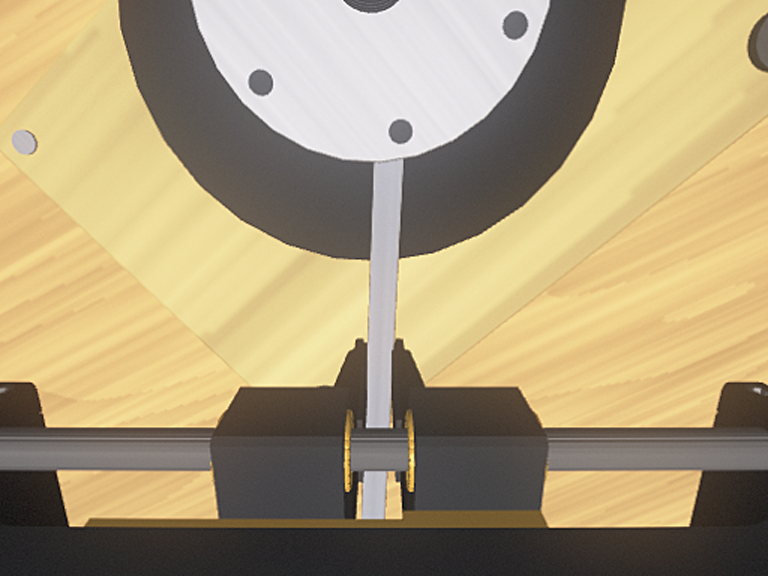

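```bash
python3 - <<'E'
from h import *
from arc import A
dots('wrist6',[(400,131),(261,82),(515,25)],1.5)
p=atz('wrist6',388/1.5,165/1.5,.101);q=atz('wrist6',377/1.5,410/1.5,.101);print(p,q,np.degrees(np.arctan2(*(p-q)[1::-1])))
from scipy.spatial.transform import Rotation as R
s=state(); y=R.from_quat(s['eef_rot']).as_matrix()[:,1]; print('tool y',np.degrees(np.arctan2(y[1],y[0])))
P=np.array([pt('wrist6',(388-(v-165)*11/245)/1.5,v/1.5) for v in range(175,330,10)]);print(P[:,2].round(4))
E
```

```text
[0.56007905 0.0811984 ] 0.0424 164.7
[0.58980654 0.11051394] 0.042 105.44
[0.57067814 0.04059602] 0.0422 224.12
[0.55245147 0.08849301 0.101     ] [0.47268951 0.13319425 0.101     ] -29.26771414052604
tool y -26.906828573678855
[0.1017 0.1012 0.1009 0.1011 0.1007 0.1    0.1022 0.101  0.1007 0.1007
 0.1011 0.0997 0.0999 0.101  0.1008 0.1006]
```

Request:
{"name": "arm_command", "arguments": {"commands": [{"dx": -0.005, "dy": -0.0122, "dz": 0, "wx": 0, "wy": 0, "wz": 0.123}, {"dx": -0.0097, "dy": -0.0244, "dz": 0, "wx": 0, "wy": 0, "wz": 0.245}, {"dx": -0.0097, "dy": -0.0244, "dz": 0, "wx": 0, "wy": 0, "wz": 0.245}]}}

```text
time_s: 7.95
tcp_pos: [0.477, 0.1028, 0.0938]
eef_rot: [-0.553, -0.441, 0.553, -0.441]
wrist_force: [-0.3, 0.3, -1.3]
finger_gap: 0.0095
```

Request:
{"name": "arm_command", "arguments": {"commands": [{"dx": -0.01, "dy": 0.0027, "dz": 0, "wx": 0, "wy": 0, "wz": 0}, {"dx": -0.025, "dy": 0.0068, "dz": 0, "wx": 0, "wy": 0, "wz": 0}, {"dx": -0.0425, "dy": 0.0115, "dz": 0, "wx": 0, "wy": 0, "wz": 0}, {"dx": -0.0425, "dy": 0.0115, "dz": 0, "wx": 0, "wy": 0, "wz": 0}]}}

```text
time_s: 8.35
tcp_pos: [0.4329, 0.1161, 0.0935]
eef_rot: [-0.552, -0.442, 0.553, -0.441]
wrist_force: [1.1, 0.0, -1.8]
finger_gap: 0.0091
```

```bash
python3 - <<'E'
from h import *
from arc import *
grab('wrist','wrist7'); crop('wrist7',0,0,512,384,1.5,'c12')
s=state();print(s['tcp_pos'],s['wrist_force'],s['moment'])
d=s['tcp_pos'][:2]-A;print(np.hypot(*d),np.degrees(np.arctan2(*d[::-1]))%360)
arc(164.75,224.75,.172,.172,8)
E
```

```text
[0.434239   0.11590602 0.09392207] [ 1.22161582 -0.54832607 -1.46075427] [0.00545885 0.10884259 0.01860913]
0.17296413590412366 164.60881771872397
[-0.0045 -0.022 ] 0.1309
[-0.0061 -0.0445] 0.2618
[-0.0047 -0.0669] 0.3927
[-0.0004 -0.089 ] 0.5236
[ 0.0068 -0.1104] 0.6545
[ 0.0166 -0.1306] 0.7854
[ 0.029  -0.1494] 0.9163
[ 0.0438 -0.1663] 1.0472
```

View pics/c12.png

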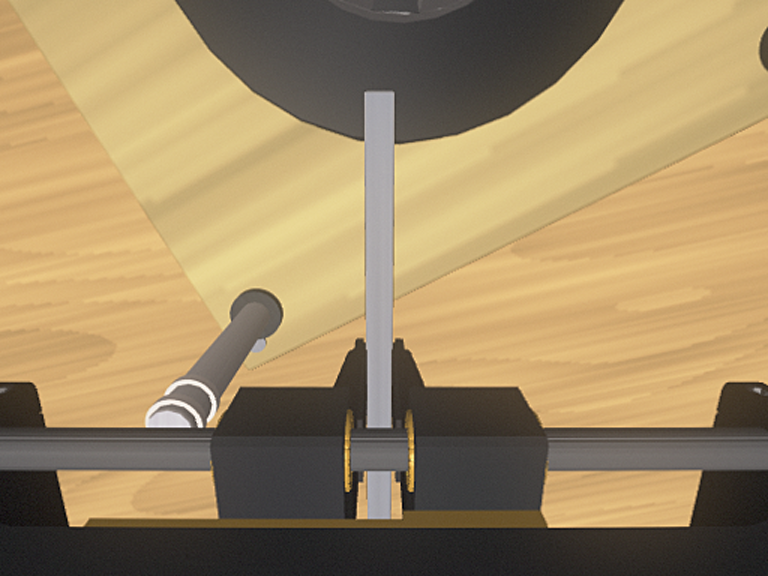

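Request:
{"name": "arm_command", "arguments": {"commands": [{"dx": -0.0045, "dy": -0.022, "dz": 0, "wx": 0, "wy": 0, "wz": 0.1256}, {"dx": -0.0061, "dy": -0.0445, "dz": 0, "wx": 0, "wy": 0, "wz": 0.251}, {"dx": -0.0047, "dy": -0.0669, "dz": 0, "wx": 0, "wy": 0, "wz": 0.377}, {"dx": -0.0004, "dy": -0.089, "dz": 0, "wx": 0, "wy": 0, "wz": 0.502}, {"dx": 0.0068, "dy": -0.1104, "dz": 0, "wx": 0, "wy": 0, "wz": 0.628}, {"dx": 0.0166, "dy": -0.1306, "dz": 0, "wx": 0, "wy": 0, "wz": 0.753}, {"dx": 0.029, "dy": -0.1494, "dz": 0, "wx": 0, "wy": 0, "wz": 0.879}, {"dx": 0.0438, "dy": -0.1663, "dz": 0, "wx": 0, "wy": 0, "wz": 1.0044}]}}

```text
time_s: 9.2
tcp_pos: [0.4799, -0.0522, 0.0943]
eef_rot: [0.271, 0.653, -0.271, 0.654]
wrist_force: [-0.4, -0.1, -1.7]
finger_gap: 0.0094
```

Request:
{"name": "arm_command", "arguments": {"commands": [{"dx": 0.009, "dy": 0.009, "dz": 0, "wx": 0, "wy": 0, "wz": 0}, {"dx": 0.009, "dy": 0.009, "dz": 0, "wx": 0, "wy": 0, "wz": 0}, {"dx": 0.009, "dy": 0.009, "dz": 0, "wx": 0, "wy": 0, "wz": 0}]}}

```text
time_s: 9.5
tcp_pos: [0.4877, -0.0414, 0.0938]
eef_rot: [0.272, 0.653, -0.272, 0.652]
wrist_force: [0.3, 0.2, -1.9]
finger_gap: 0.0095
```

```bash
python3 - <<'E'
from h import *
from arc import *
from scipy.spatial.transform import Rotation as R
s=state();print(s['tcp_pos'],s['wrist_force'],s['moment'])
grab('wrist','wrist8'); crop('wrist8',0,0,512,384,1.5,'c13')
y=R.from_quat(s['eef_rot']).as_matrix()[:,1]; print('tool y',np.degrees(np.arctan2(y[1],y[0])))
d=s['tcp_pos'][:2]-A;print(np.hypot(*d),np.degrees(np.arctan2(*d[::-1]))%360)
E
```

```text
[ 0.48770188 -0.04143915  0.09383865] [ 0.3173701   0.21101918 -1.91100981] [ 0.02093042  0.07250313 -0.01848344]
tool y 44.75193307454706
0.1589186823088005 224.52607514075294
```

View pics/c13.png

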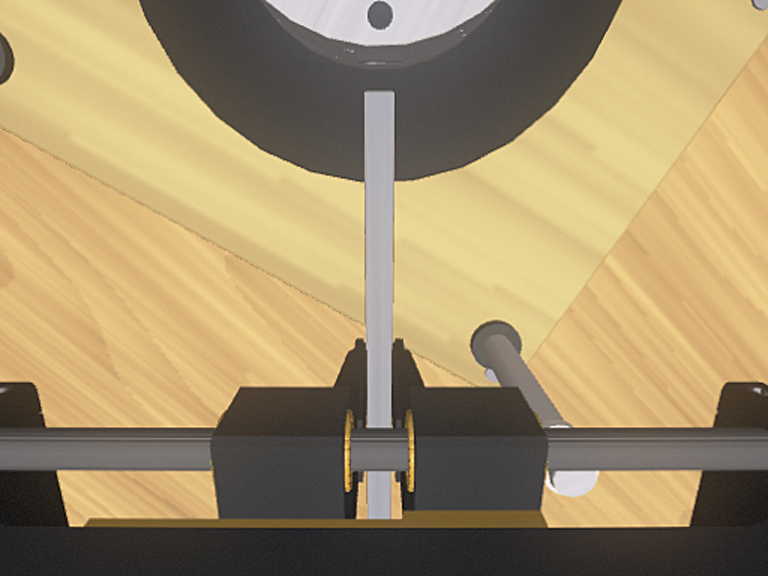

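Request:
{"name": "arm_command", "arguments": {"commands": [{"dx": 0.005, "dy": 0.005, "dz": 0.001, "wx": 0, "wy": 0, "wz": 0}, {"dx": 0.009, "dy": 0.009, "dz": 0.001, "wx": 0, "wy": 0, "wz": 0}, {"dx": 0.013, "dy": 0.013, "dz": 0.001, "wx": 0, "wy": 0, "wz": 0}, {"dx": 0.018, "dy": 0.018, "dz": 0.001, "wx": 0, "wy": 0, "wz": 0}, {"dx": 0.022, "dy": 0.022, "dz": 0.001, "wx": 0, "wy": 0, "wz": 0}, {"dx": 0.022, "dy": 0.022, "dz": 0.001, "wx": 0, "wy": 0, "wz": 0}]}}

```text
time_s: 10.15
tcp_pos: [0.5103, -0.0196, 0.0951]
eef_rot: [0.272, 0.653, -0.272, 0.653]
wrist_force: [-0.3, -0.5, -1.5]
finger_gap: 0.0094
```

```bash
python3 - <<'E'
from h import *
from arc import *
s=state();print(s['tcp_pos'],s['wrist_force'],s['moment'])
d=s['tcp_pos'][:2]-A;print(np.hypot(*d),np.degrees(np.arctan2(*d[::-1]))%360)
arc(224.75,188.75,.127,.128,8);print()
arc(188.75,153,.128,.128,8)
E
```

```text
[ 0.5103287  -0.0195843   0.09511917] [-0.34856578 -0.53961101 -1.54018274] [-0.03192863  0.08330088  0.01954704]
0.12746227056223738 224.6544931492071
[-0.0068  0.0073] -0.0785
[-0.0131  0.0151] -0.1571
[-0.0187  0.0233] -0.2356
[-0.0237  0.032 ] -0.3142
[-0.0279  0.0411] -0.3927
[-0.0315  0.0505] -0.4712
[-0.0343  0.0601] -0.5498
[-0.0363  0.0699] -0.6283

[-0.0011  0.0099] -0.078
[-0.0015  0.0199] -0.156
[-0.0011  0.0299] -0.234
[0.0001 0.0398] -0.312
[0.0021 0.0496] -0.39
[0.0048 0.0592] -0.468
[0.0083 0.0685] -0.546
[0.0125 0.0776] -0.624
```

Request:
{"name": "arm_command", "arguments": {"commands": [{"dx": -0.0068, "dy": 0.0073, "dz": 0, "wx": 0, "wy": 0, "wz": -0.0785}, {"dx": -0.0131, "dy": 0.0151, "dz": 0, "wx": 0, "wy": 0, "wz": -0.157}, {"dx": -0.0187, "dy": 0.0233, "dz": 0, "wx": 0, "wy": 0, "wz": -0.2356}, {"dx": -0.0237, "dy": 0.032, "dz": -0.0002, "wx": 0, "wy": 0, "wz": -0.314}, {"dx": -0.0279, "dy": 0.0411, "dz": -0.0003, "wx": 0, "wy": 0, "wz": -0.393}, {"dx": -0.0315, "dy": 0.0505, "dz": -0.0004, "wx": 0, "wy": 0, "wz": -0.471}, {"dx": -0.0343, "dy": 0.0601, "dz": -0.0005, "wx": 0, "wy": 0, "wz": -0.55}, {"dx": -0.0363, "dy": 0.0699, "dz": -0.0006, "wx": 0, "wy": 0, "wz": -0.628}]}}

```text
time_s: 10.95
tcp_pos: [0.4743, 0.0475, 0.0949]
eef_rot: [0.461, 0.534, -0.463, 0.537]
wrist_force: [1.9, -9.0, -2.2]
finger_gap: 0.0095
```

Request:
{"name": "arm_command", "arguments": {"commands": [{"dx": -0.0011, "dy": 0.0099, "dz": -0.0001, "wx": 0, "wy": 0, "wz": -0.078}, {"dx": -0.0015, "dy": 0.0199, "dz": -0.0002, "wx": 0, "wy": 0, "wz": -0.156}, {"dx": -0.0011, "dy": 0.0299, "dz": -0.0003, "wx": 0, "wy": 0, "wz": -0.234}, {"dx": 0.0001, "dy": 0.0398, "dz": -0.0004, "wx": 0, "wy": 0, "wz": -0.312}, {"dx": 0.0021, "dy": 0.0496, "dz": -0.0005, "wx": 0, "wy": 0, "wz": -0.39}, {"dx": 0.0048, "dy": 0.0592, "dz": -0.0006, "wx": 0, "wy": 0, "wz": -0.468}, {"dx": 0.0083, "dy": 0.0685, "dz": -0.0007, "wx": 0, "wy": 0, "wz": -0.546}, {"dx": 0.0125, "dy": 0.0776, "dz": -0.0008, "wx": 0, "wy": 0, "wz": -0.624}]}}

```text
time_s: 11.75
tcp_pos: [0.4844, 0.1252, 0.0927]
eef_rot: [-0.601, -0.367, 0.606, -0.369]
wrist_force: [-3.0, -8.3, -0.8]
finger_gap: 0.0093
```

```bash
python3 - <<'E'
from h import *
from arc import *
from scipy.spatial.transform import Rotation as R
s=state();print(s['tcp_pos'],s['wrist_force'],s['moment'])
grab('wrist','wrist9'); crop('wrist9',0,0,512,384,1.5,'c14')
y=R.from_quat(s['eef_rot']).as_matrix()[:,1]; print('tool y',np.degrees(np.arctan2(y[1],y[0])))
d=s['tcp_pos'][:2]-A;print(np.hypot(*d),np.degrees(np.arctan2(*d[::-1]))%360)
E
```

```text
[0.48441706 0.12521783 0.09273152] [-3.04025368 -8.30225915 -0.83691969] [-1.55664704  0.78988667 -0.76007109]
tool y -27.274473146210827
0.12899841592010752 154.65609887830712
```

View pics/c14.png

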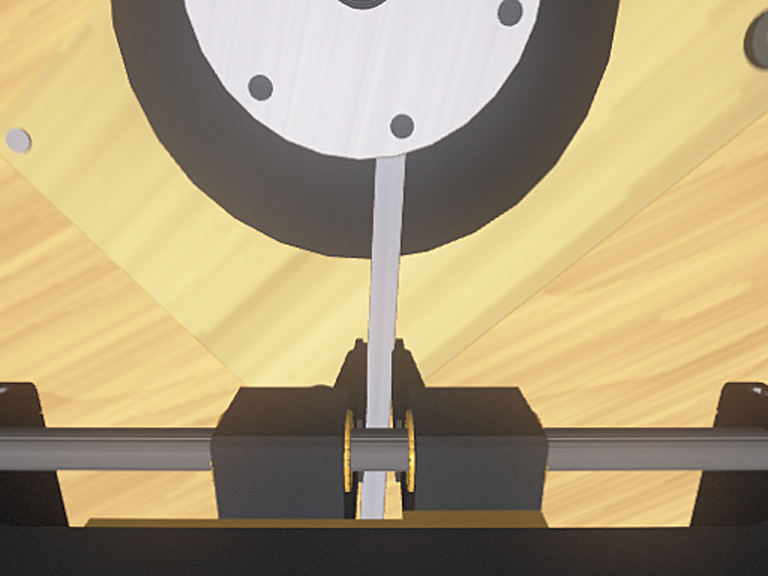

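```bash
python3 - <<'E'
from h import *
dots('wrist9',[(402,126),(260.5,87),(509.5,13)],1.5,z=.1155)
E
```

```text
[0.5593787  0.07856219] 0.0425 168.38
[0.58743442 0.10986189] 0.0421 108.79
[0.57228533 0.0389527 ] 0.0423 227.24
```

Request:
{"name": "arm_command", "arguments": {"commands": [{"dx": -0.0052, "dy": -0.0155, "dz": 0, "wx": 0, "wy": 0, "wz": 0.132}, {"dx": -0.0103, "dy": -0.031, "dz": 0, "wx": 0, "wy": 0, "wz": 0.2635}, {"dx": -0.0103, "dy": -0.031, "dz": 0, "wx": 0, "wy": 0, "wz": 0.2635}, {"dx": -0.0203, "dy": -0.0289, "dz": 0, "wx": 0, "wy": 0, "wz": 0.2635}, {"dx": -0.0353, "dy": -0.0257, "dz": 0, "wx": 0, "wy": 0, "wz": 0.2635}, {"dx": -0.0534, "dy": -0.0219, "dz": 0, "wx": 0, "wy": 0, "wz": 0.2635}, {"dx": -0.0534, "dy": -0.0219, "dz": 0, "wx": 0, "wy": 0, "wz": 0.2635}]}}

```text
time_s: 12.5
tcp_pos: [0.4306, 0.1063, 0.0931]
eef_rot: [-0.549, -0.446, 0.549, -0.445]
wrist_force: [0.3, -0.4, -1.6]
finger_gap: 0.0088
```

```bash
python3 - <<'E'
from h import *
from arc import *
s=state();print(s['tcp_pos'],s['wrist_force'],s['moment'])
d=s['tcp_pos'][:2]-A;print(np.hypot(*d),np.degrees(np.arctan2(*d[::-1]))%360)
arc(168.1,228.1,.172,.172,8)
E
```

```text
[0.43059205 0.10633073 0.09309616] [ 0.27859226 -0.42306884 -1.64848797] [ 0.04799193  0.09192323 -0.02099246]
0.1742377403738098 167.9648115002267
[-0.0032 -0.0223] 0.1309
[-0.0034 -0.0448] 0.2618
[-0.0008 -0.0671] 0.3927
[ 0.0048 -0.0889] 0.5236
[ 0.0132 -0.1098] 0.6545
[ 0.0242 -0.1294] 0.7854
[ 0.0377 -0.1474] 0.9163
[ 0.0534 -0.1635] 1.0472
```

Request:
{"name": "arm_command", "arguments": {"commands": [{"dx": -0.0032, "dy": -0.0223, "dz": 0, "wx": 0, "wy": 0, "wz": 0.131}, {"dx": -0.0034, "dy": -0.0448, "dz": 0, "wx": 0, "wy": 0, "wz": 0.262}, {"dx": -0.0008, "dy": -0.0671, "dz": 0, "wx": 0, "wy": 0, "wz": 0.393}, {"dx": 0.0048, "dy": -0.0889, "dz": 0, "wx": 0, "wy": 0, "wz": 0.524}, {"dx": 0.0132, "dy": -0.1098, "dz": 0, "wx": 0, "wy": 0, "wz": 0.6545}, {"dx": 0.0242, "dy": -0.1294, "dz": 0, "wx": 0, "wy": 0, "wz": 0.785}, {"dx": 0.0377, "dy": -0.1474, "dz": 0, "wx": 0, "wy": 0, "wz": 0.916}, {"dx": 0.0534, "dy": -0.1635, "dz": 0, "wx": 0, "wy": 0, "wz": 1.047}]}}

```text
time_s: 13.3
tcp_pos: [0.4869, -0.0588, 0.0938]
eef_rot: [0.252, 0.661, -0.251, 0.661]
wrist_force: [0.2, 0.8, -1.0]
finger_gap: 0.0095
```

Request:
{"name": "arm_command", "arguments": {"commands": [{"dx": 0.0085, "dy": 0.0095, "dz": 0, "wx": 0, "wy": 0, "wz": 0}, {"dx": 0.0085, "dy": 0.0095, "dz": 0, "wx": 0, "wy": 0, "wz": 0}, {"dx": 0.0085, "dy": 0.0095, "dz": 0, "wx": 0, "wy": 0, "wz": 0}]}}

```text
time_s: 13.6
tcp_pos: [0.4943, -0.0477, 0.0934]
eef_rot: [0.253, 0.661, -0.253, 0.66]
wrist_force: [0.2, 0.0, -1.2]
finger_gap: 0.0095
```

```bash
python3 - <<'E'
from h import *
from arc import *
from scipy.spatial.transform import Rotation as R
s=state();print(s['tcp_pos'],s['wrist_force'],s['moment'])
grab('wrist','wrist10'); crop('wrist10',0,0,512,384,1.5,'c15')
y=R.from_quat(s['eef_rot']).as_matrix()[:,1]; print('tool y',np.degrees(np.arctan2(y[1],y[0])))
d=s['tcp_pos'][:2]-A;print(np.hypot(*d),np.degrees(np.arctan2(*d[::-1]))%360)
P=np.array([pt('wrist10',253,v) for v in range(66,215,8)]);print(P[:,2].round(4));
p=pt('wrist10',245,2);print('collar top',p)
E
```

```text
[ 0.49427841 -0.04769277  0.09340335] [ 0.16239124  0.00550692 -1.17096641] [0.00410317 0.04214189 0.01242532]
tool y 48.10286498164903
0.15887443108280636 227.7988503357689
[0.1008 0.1003 0.0999 0.1002 0.1002 0.1006 0.0993 0.1001 0.1012 0.1006
 0.1001 0.263  0.1007 0.0995 0.1007 0.1    0.0998 0.1003 0.1012]
collar top [0.57207509 0.04358035 0.11532144]
```

View pics/c15.png

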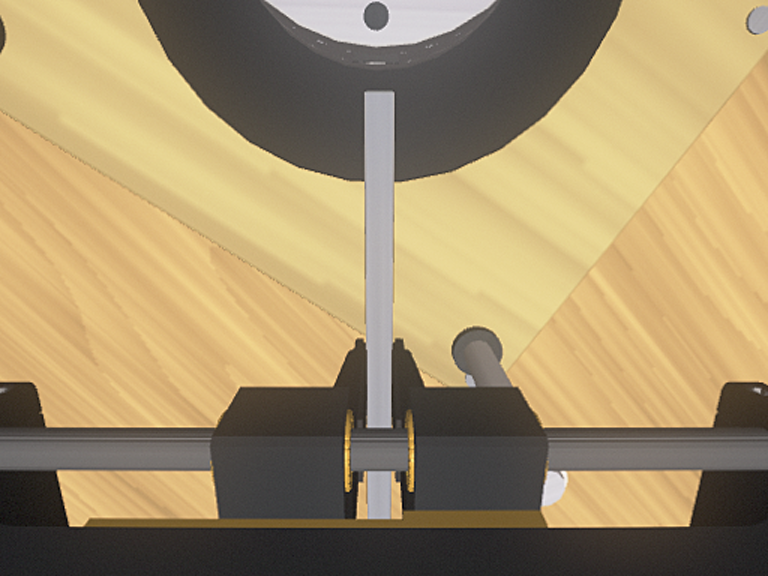

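Request:
{"name": "arm_command", "arguments": {"commands": [{"dx": 0.004, "dy": 0.0055, "dz": 0, "wx": 0, "wy": 0, "wz": 0}, {"dx": 0.008, "dy": 0.01, "dz": 0, "wx": 0, "wy": 0, "wz": 0}, {"dx": 0.012, "dy": 0.0145, "dz": 0, "wx": 0, "wy": 0, "wz": 0}, {"dx": 0.016, "dy": 0.019, "dz": 0, "wx": 0, "wy": 0, "wz": 0}, {"dx": 0.02, "dy": 0.0238, "dz": 0, "wx": 0, "wy": 0, "wz": 0}, {"dx": 0.02, "dy": 0.0238, "dz": 0, "wx": 0, "wy": 0, "wz": 0}]}}

```text
time_s: 14.25
tcp_pos: [0.515, -0.0241, 0.0937]
eef_rot: [0.253, 0.66, -0.252, 0.661]
wrist_force: [0.6, -1.1, -1.0]
finger_gap: 0.0092
```

```bash
python3 - <<'E'
from h import *
from arc import *
s=state();print(s['tcp_pos'],s['wrist_force'],s['moment'])
d=s['tcp_pos'][:2]-A;print(np.hypot(*d),np.degrees(np.arctan2(*d[::-1]))%360)
arc(228,196,.127,.128,8);print()
arc(196,188,.128,.128,4)
E
```

```text
[ 0.51501534 -0.02414152  0.09370131] [ 0.59109306 -1.06393197 -0.95192707] [-0.04362138  0.04670596  0.02580999]
0.127498967165584 227.59281913864868
[-0.0065  0.0061] -0.0698
[-0.0125  0.0126] -0.1396
[-0.0181  0.0195] -0.2094
[-0.0231  0.0268] -0.2793
[-0.0277  0.0345] -0.3491
[-0.0317  0.0424] -0.4189
[-0.0352  0.0506] -0.4887
[-0.0381  0.0591] -0.5585

[-0.0012  0.0043] -0.0349
[-0.0022  0.0087] -0.0698
[-0.003   0.0131] -0.1047
[-0.0037  0.0175] -0.1396
```

Request:
{"name": "arm_command", "arguments": {"commands": [{"dx": -0.0065, "dy": 0.0061, "dz": 0, "wx": 0, "wy": 0, "wz": -0.07}, {"dx": -0.0125, "dy": 0.0126, "dz": 0, "wx": 0, "wy": 0, "wz": -0.14}, {"dx": -0.0181, "dy": 0.0195, "dz": 0, "wx": 0, "wy": 0, "wz": -0.209}, {"dx": -0.0231, "dy": 0.0268, "dz": 0, "wx": 0, "wy": 0, "wz": -0.279}, {"dx": -0.0277, "dy": 0.0345, "dz": -0.0001, "wx": 0, "wy": 0, "wz": -0.349}, {"dx": -0.0317, "dy": 0.0424, "dz": -0.0002, "wx": 0, "wy": 0, "wz": -0.419}, {"dx": -0.0352, "dy": 0.0506, "dz": -0.0003, "wx": 0, "wy": 0, "wz": -0.489}, {"dx": -0.0381, "dy": 0.0591, "dz": -0.0004, "wx": 0, "wy": 0, "wz": -0.5585}]}}

```text
time_s: 15.05
tcp_pos: [0.4777, 0.0321, 0.094]
eef_rot: [0.426, 0.562, -0.427, 0.566]
wrist_force: [3.9, -8.1, -2.3]
finger_gap: 0.0093
```

Request:
{"name": "arm_command", "arguments": {"commands": [{"dx": -0.0006, "dy": 0.0022, "dz": 0, "wx": 0, "wy": 0, "wz": -0.017}, {"dx": -0.0012, "dy": 0.0043, "dz": 0, "wx": 0, "wy": 0, "wz": -0.035}, {"dx": -0.0022, "dy": 0.0087, "dz": -0.0001, "wx": 0, "wy": 0, "wz": -0.07}]}}

```text
time_s: 15.35
tcp_pos: [0.4753, 0.0407, 0.0937]
eef_rot: [0.445, 0.547, -0.446, 0.551]
wrist_force: [2.0, -8.0, -2.6]
finger_gap: 0.0094
```

```bash
python3 - <<'E'
from h import *
from arc import *
s=state();print(s['tcp_pos'],s['wrist_force'],s['moment'])
d=s['tcp_pos'][:2]-A;print(np.hypot(*d),np.degrees(np.arctan2(*d[::-1]))%360)
grab('wrist','wrist11'); crop('wrist11',0,0,512,384,1.5,'c16')
E
```

```text
[0.4752986  0.04066554 0.09372564] [ 1.99440096 -7.96699986 -2.57590414] [-1.58205561 -0.27420004 -0.81230962]
0.12907886408716437 193.13580795943653
```

View pics/c16.png

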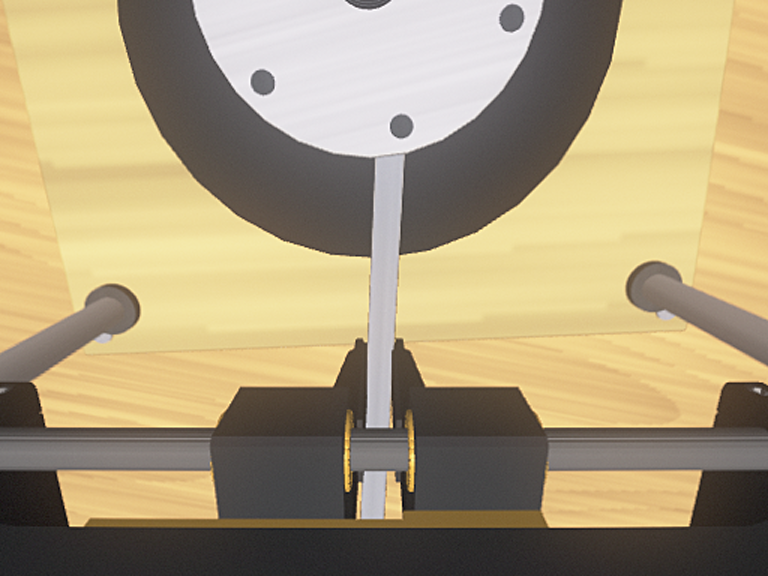

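```bash
python3 - <<'E'
from h import *
from arc import *
dots('wrist11',[(401,126),(263,82),(512,18)],1.5,z=.115)
arc(192,180,.128,.128,8)
E
```

```text
[0.56259596 0.05216778] 0.0423 204.91
[0.5661376  0.09388614] 0.0423 145.58
[0.59707738 0.02800728] 0.0422 264.66
[-0.0007  0.0033] -0.0262
[-0.0012  0.0066] -0.0524
[-0.0017  0.0099] -0.0785
[-0.0021  0.0132] -0.1047
[-0.0024  0.0166] -0.1309
[-0.0026  0.0199] -0.1571
[-0.0028  0.0233] -0.1833
[-0.0028  0.0266] -0.2094
```

Request:
{"name": "arm_command", "arguments": {"commands": [{"dx": -0.0007, "dy": 0.0033, "dz": 0, "wx": 0, "wy": 0, "wz": -0.026}, {"dx": -0.0012, "dy": 0.0066, "dz": 0, "wx": 0, "wy": 0, "wz": -0.052}, {"dx": -0.0012, "dy": 0.0066, "dz": 0, "wx": 0, "wy": 0, "wz": -0.052}]}}

```text
time_s: 15.7
tcp_pos: [0.4739, 0.0474, 0.0936]
eef_rot: [0.458, 0.536, -0.46, 0.539]
wrist_force: [2.1, -9.0, -2.2]
finger_gap: 0.0094
```

Request:
{"name": "arm_command", "arguments": {"commands": [{"dx": -0.0005, "dy": 0.0033, "dz": 0, "wx": 0, "wy": 0, "wz": -0.026}, {"dx": -0.0009, "dy": 0.0066, "dz": 0, "wx": 0, "wy": 0, "wz": -0.052}, {"dx": -0.0009, "dy": 0.0066, "dz": 0, "wx": 0, "wy": 0, "wz": -0.052}]}}

```text
time_s: 16.0
tcp_pos: [0.473, 0.0535, 0.0936]
eef_rot: [0.472, 0.523, -0.474, 0.528]
wrist_force: [1.9, -10.9, -2.9]
finger_gap: 0.0096
```

```bash
python3 - <<'E'
from h import *
from arc import *
s=state();print(s['tcp_pos'],s['wrist_force'],s['moment'])
grab('wrist','wrist12'); crop('wrist12',0,0,512,384,1.5,'c17')
E
```

```text
[0.47304136 0.05347277 0.09359115] [  1.94912406 -10.94788532  -2.86455084] [-2.06767834 -0.25786562 -0.8715389 ]
```

View pics/c17.png

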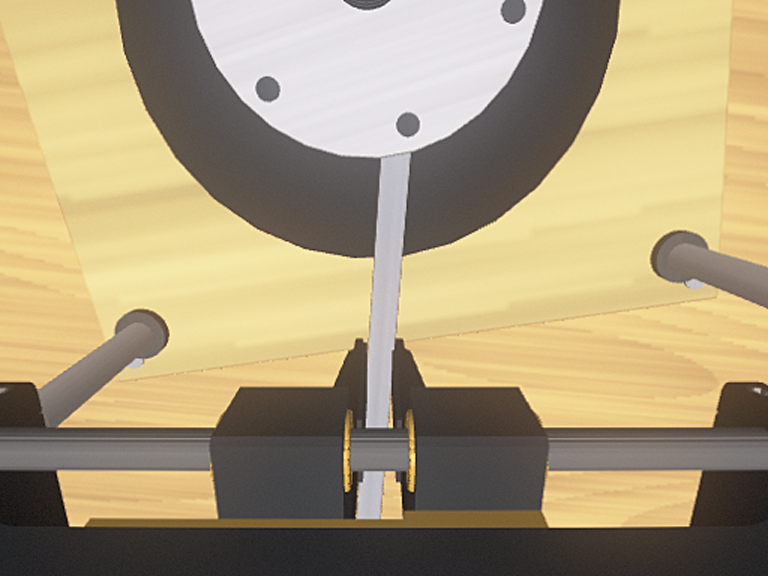

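```bash
python3 - <<'E'
from h import *
dots('wrist12',[(408,124.5),(267.5,89),(513,10)],1.5,z=.115)
E
```

```text
[0.56174049 0.05387366] 0.0424 202.33
[0.56716782 0.09561197] 0.0424 142.87
[0.59490379 0.02839818] 0.042 261.66
```

Request:
{"name": "arm_command", "arguments": {"commands": [{"dx": -0.0004, "dy": 0.004, "dz": 0, "wx": 0, "wy": 0, "wz": -0.03}, {"dx": -0.0006, "dy": 0.008, "dz": 0, "wx": 0, "wy": 0, "wz": -0.06}, {"dx": -0.0006, "dy": 0.008, "dz": 0, "wx": 0, "wy": 0, "wz": -0.06}]}}

```text
time_s: 16.35
tcp_pos: [0.4726, 0.061, 0.0937]
eef_rot: [0.488, 0.509, -0.49, 0.513]
wrist_force: [2.2, -12.5, -1.1]
finger_gap: 0.0099
```

```bash
python3 - <<'E'
from h import *
from arc import *
s=state();print(s['tcp_pos'],s['wrist_force'],s['moment'])
grab('wrist','wrist13'); crop('wrist13',0,0,512,384,1.5,'c18')
E
```

```text
[0.47263452 0.06096635 0.09369095] [  2.16443247 -12.50802459  -1.09166528] [-2.38586027 -0.32548154 -1.07467002]
```

View pics/c18.png

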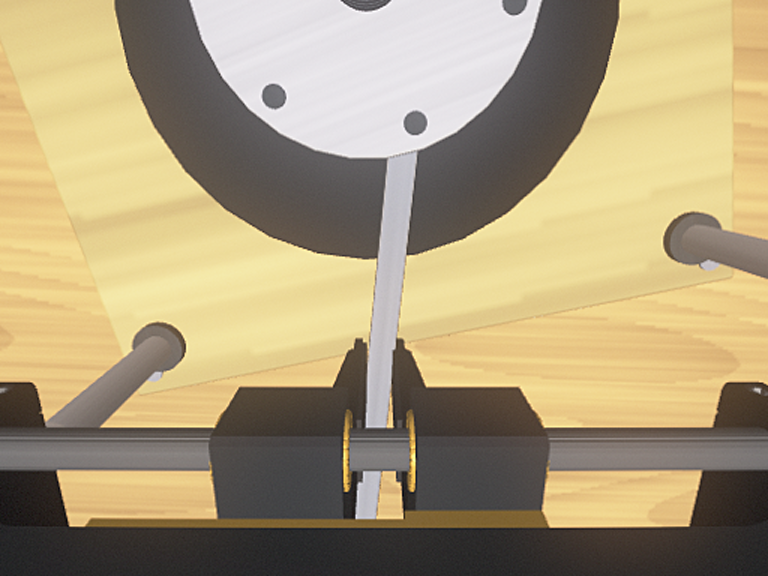

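```bash
python3 - <<'E'
from h import *
from scipy.spatial.transform import Rotation as R
dots('wrist13',[(415,123),(273.5,96),(514.5,2.5)],1.5,z=.115)
s=state();y=R.from_quat(s['eef_rot']).as_matrix()[:,1]; print('tool y',np.degrees(np.arctan2(y[1],y[0])))
p=atz('wrist13',402/1.5,165/1.5,.1);q=atz('wrist13',379/1.5,410/1.5,.1);print(p,q,np.degrees(np.arctan2(*(p-q)[1::-1])))
E
```

```text
[0.56167337 0.05398335] 0.0425 202.16
[0.56727523 0.09567955] 0.0424 142.71
[0.59463708 0.02837588] 0.0421 261.31
tool y 2.5632138448984216
[0.54911171 0.05629595 0.1       ] [0.45673625 0.05985268 0.1       ] -2.204967562170339
```

Request:
{"name": "arm_command", "arguments": {"commands": [{"dx": 0.0037, "dy": -0.0142, "dz": 0, "wx": 0, "wy": 0, "wz": 0.12}, {"dx": 0.0073, "dy": -0.0285, "dz": 0, "wx": 0, "wy": 0, "wz": 0.24}, {"dx": 0.011, "dy": -0.0427, "dz": 0, "wx": 0, "wy": 0, "wz": 0.36}, {"dx": 0.011, "dy": -0.0427, "dz": 0, "wx": 0, "wy": 0, "wz": 0.36}, {"dx": 0.0018, "dy": -0.0465, "dz": 0, "wx": 0, "wy": 0, "wz": 0.36}, {"dx": -0.0122, "dy": -0.0522, "dz": 0, "wx": 0, "wy": 0, "wz": 0.36}, {"dx": -0.0307, "dy": -0.0597, "dz": 0, "wx": 0, "wy": 0, "wz": 0.36}, {"dx": -0.04, "dy": -0.063, "dz": 0, "wx": 0, "wy": 0, "wz": 0.36}]}}

```text
time_s: 17.2
tcp_pos: [0.4295, 0.0015, 0.0926]
eef_rot: [0.389, 0.591, -0.389, 0.59]
wrist_force: [0.5, -0.3, -1.5]
finger_gap: 0.0093
```

Request:
{"name": "arm_command", "arguments": {"commands": [{"dx": -0.005, "dy": -0.002, "dz": 0.03, "wx": 0, "wy": 0, "wz": 0}, {"dx": -0.005, "dy": -0.002, "dz": 0.07, "wx": 0, "wy": 0, "wz": 0}, {"dx": -0.005, "dy": -0.002, "dz": 0.1, "wx": 0, "wy": 0, "wz": 0}, {"dx": -0.005, "dy": -0.002, "dz": 0.1, "wx": 0, "wy": 0, "wz": 0}]}}

```text
time_s: 17.6
tcp_pos: [0.4292, -0.0007, 0.1987]
eef_rot: [0.39, 0.587, -0.387, 0.594]
wrist_force: [1.0, -0.7, -0.6]
finger_gap: 0.0095
```

```bash
python3 - <<'E'
from h import *
from scipy.spatial.transform import Rotation as R
s=state();print(s['tcp_pos'],s['wrist_force'],s['moment'])
grab('wrist','wrist14'); crop('wrist14',0,0,512,384,1.5,'c19')
y=R.from_quat(s['eef_rot']).as_matrix()[:,1]; print('tool y',np.degrees(np.arctan2(y[1],y[0])))
E
```

```text
[ 0.42923217 -0.00071856  0.19869306] [ 0.96305004 -0.6647738  -0.56262512] [-0.00493511  0.06341208 -0.00631904]
tool y 23.30002837301946
```

View pics/c19.png

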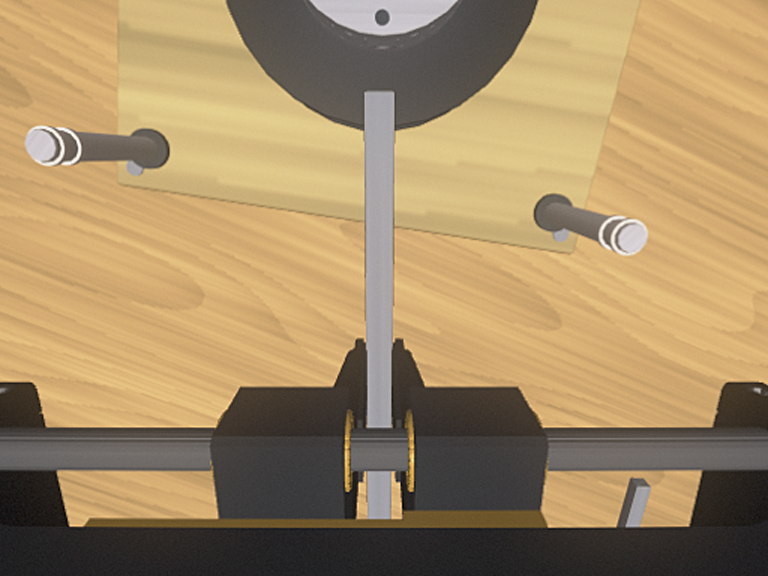

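Request:
{"name": "arm_command", "arguments": {"commands": [{"dx": 0.044, "dy": -0.327, "dz": 0, "wx": 0, "wy": 0, "wz": -0.892}, {"dx": 0.044, "dy": -0.327, "dz": 0, "wx": 0, "wy": 0, "wz": -0.892}, {"dx": 0.044, "dy": -0.327, "dz": 0, "wx": 0, "wy": 0, "wz": -0.892}, {"dx": 0.044, "dy": -0.327, "dz": 0, "wx": 0, "wy": 0, "wz": -0.892}, {"dx": 0.044, "dy": -0.327, "dz": 0, "wx": 0, "wy": 0, "wz": -0.892}, {"dx": 0.044, "dy": -0.327, "dz": 0, "wx": 0, "wy": 0, "wz": -0.892}, {"dx": 0.044, "dy": -0.327, "dz": 0, "wx": 0, "wy": 0, "wz": -0.892}, {"dx": 0.044, "dy": -0.327, "dz": 0, "wx": 0, "wy": 0, "wz": -0.892}]}}

```text
time_s: 18.45
tcp_pos: [0.4694, -0.3301, 0.1901]
eef_rot: [-0.606, -0.365, 0.607, -0.363]
wrist_force: [0.8, 0.3, -2.0]
finger_gap: 0.0096
```

Request:
{"name": "arm_command", "arguments": {"commands": [{"dx": 0, "dy": 0, "dz": -0.05, "wx": 0, "wy": 0, "wz": 0}, {"dx": 0, "dy": 0, "dz": -0.1, "wx": 0, "wy": 0, "wz": 0}, {"dx": 0, "dy": 0, "dz": -0.14, "wx": 0, "wy": 0, "wz": 0}, {"dx": 0, "dy": 0, "dz": -0.165, "wx": 0, "wy": 0, "wz": 0}, {"dx": 0, "dy": 0, "dz": -0.175, "wx": 0, "wy": 0, "wz": 0}, {"dx": 0, "dy": 0, "dz": -0.175, "wx": 0, "wy": 0, "wz": 0}, {"dx": 0, "dy": 0, "dz": -0.175, "wx": 0, "wy": 0, "wz": 0}]}}

```text
time_s: 19.15
tcp_pos: [0.4712, -0.3278, 0.0192]
eef_rot: [0.606, 0.365, -0.605, 0.366]
wrist_force: [-0.2, -0.3, -1.1]
finger_gap: 0.0091
```

```bash
python3 - <<'E'
from h import *
dots('wrist14',[(382,17)],1.5,z=.115)
s=state();print(s['tcp_pos'],s['wrist_force'],s['moment'])
grab('wrist','wrist15'); crop('wrist15',0,0,512,384,1.5,'c20')
P=np.array([pt('wrist15',253,v) for v in range(66,215,8)]);print(P[:,2].round(4))
E
```

```text
[0.56141548 0.05389199] 0.0427 202.14
[ 0.47120276 -0.32775597  0.0191689 ] [-0.23123896 -0.3166448  -1.13264732] [ 0.10107448  0.14427379 -0.00234554]
[0.0254 0.0262 0.0277 0.0262 0.0267 0.0263 0.0256 0.0265 0.0263 0.0264
 0.0266 0.0269 0.0266 0.0271 0.0262 0.0266 0.0259 0.0269 0.0257]
```

View pics/c20.png

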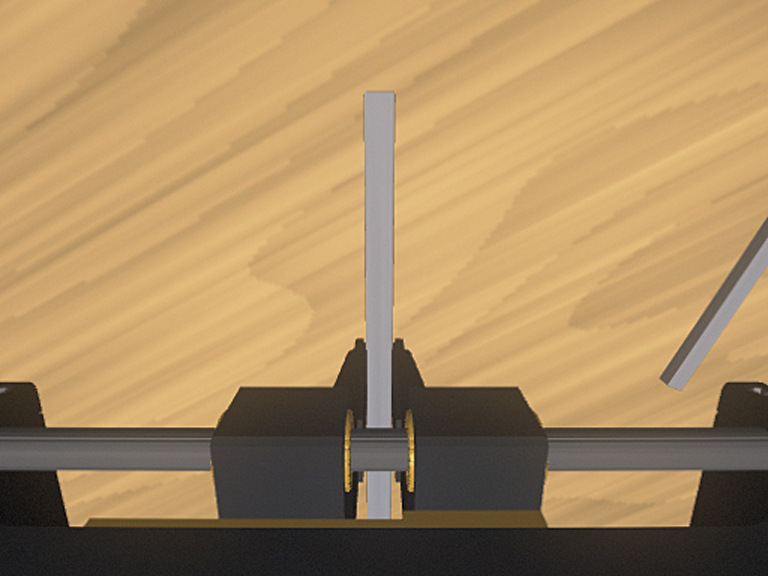

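Request:
{"name": "arm_command", "arguments": {"commands": [{"dx": 0, "dy": 0, "dz": -0.008, "wx": 0, "wy": 0, "wz": 0}, {"dx": 0, "dy": 0, "dz": -0.014, "wx": 0, "wy": 0, "wz": 0}, {"dx": 0, "dy": 0, "dz": -0.016, "wx": 0, "wy": 0, "wz": 0}, {"dx": 0, "dy": 0, "dz": -0.016, "wx": 0, "wy": 0, "wz": 0}, {"dx": 0, "dy": 0, "dz": -0.016, "wx": 0, "wy": 0, "wz": 0}]}}

```text
time_s: 19.7
tcp_pos: [0.4705, -0.3278, 0.0026]
eef_rot: [-0.605, -0.365, 0.605, -0.365]
wrist_force: [-2.3, 1.5, 1.9]
finger_gap: 0.0093
```

Request:
{"name": "arm_command", "arguments": {"commands": [{"dx": 0, "dy": 0, "dz": 0, "wx": 0, "wy": 0, "wz": 0}, {"dx": 0, "dy": 0, "dz": 0, "wx": 0, "wy": 0, "wz": 0}, {"dx": 0, "dy": 0, "dz": 0, "wx": 0, "wy": 0, "wz": 0}, {"dx": 0, "dy": 0, "dz": 0, "wx": 0, "wy": 0, "wz": 0}, {"dx": 0, "dy": 0, "dz": 0, "wx": 0, "wy": 0, "wz": 0}, {"dx": 0, "dy": 0, "dz": 0, "wx": 0, "wy": 0, "wz": 0}], "jaw": 0.4}}

```text
time_s: 20.3
tcp_pos: [0.4705, -0.3277, 0.0021]
eef_rot: [0.605, 0.365, -0.605, 0.365]
wrist_force: [-0.3, 1.0, -0.1]
finger_gap: 0.0517
```

Request:
{"name": "arm_command", "arguments": {"commands": [{"dx": 0, "dy": 0, "dz": 0.02, "wx": 0, "wy": 0, "wz": 0}, {"dx": 0, "dy": 0, "dz": 0.06, "wx": 0, "wy": 0, "wz": 0}, {"dx": 0, "dy": 0, "dz": 0.11, "wx": 0, "wy": 0, "wz": 0}, {"dx": 0, "dy": 0, "dz": 0.16, "wx": 0, "wy": 0, "wz": 0}, {"dx": -0.05, "dy": 0, "dz": 0.2, "wx": 0, "wy": 0, "wz": 0}, {"dx": -0.1, "dy": 0, "dz": 0.2, "wx": 0, "wy": 0, "wz": 0}, {"dx": -0.1, "dy": 0, "dz": 0.2, "wx": 0, "wy": 0, "wz": 0}, {"dx": -0.1, "dy": 0, "dz": 0.2, "wx": 0, "wy": 0, "wz": 0}]}}

```text
time_s: 21.1
tcp_pos: [0.3696, -0.3279, 0.2027]
eef_rot: [0.606, 0.364, -0.606, 0.365]
wrist_force: [-0.1, -0.4, -0.7]
finger_gap: 0.0573
```

```bash
python3 - <<'E'
from h import *
s=state();print(s['tcp_pos'],s['wrist_force'],s['finger_gap'],s['time_s'])
for n in ['wrist','scene','side']: grab(n,n+'16')
crop('wrist16',0,0,512,384,1.5,'c21');crop('scene16',60,110,360,310,2.6,'c22');crop('side16',190,100,410,340,2.4,'c23')
P=np.array([atz('side16',0,0,0)])
E
```

```text
[ 0.36957994 -0.32793964  0.20268081] [-0.14308604 -0.40020355 -0.7071815 ] 0.05732554001311698 21.1
```

View pics/c21.png

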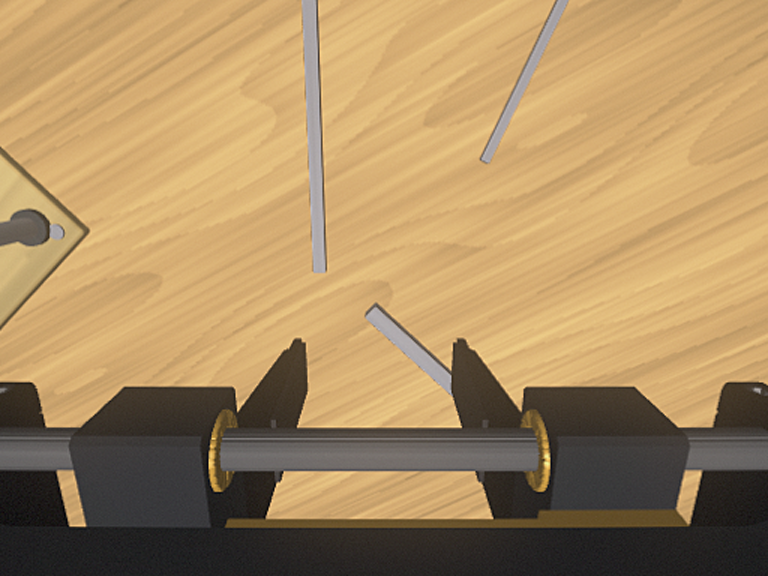

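View pics/c22.png

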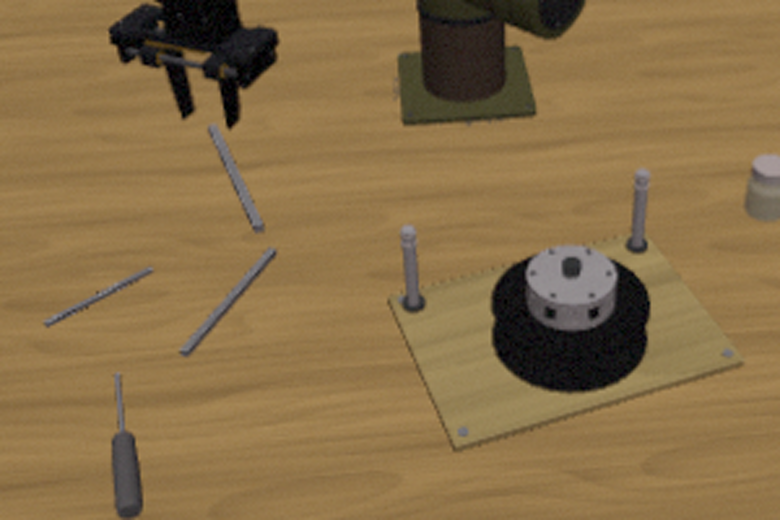

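View pics/c23.png

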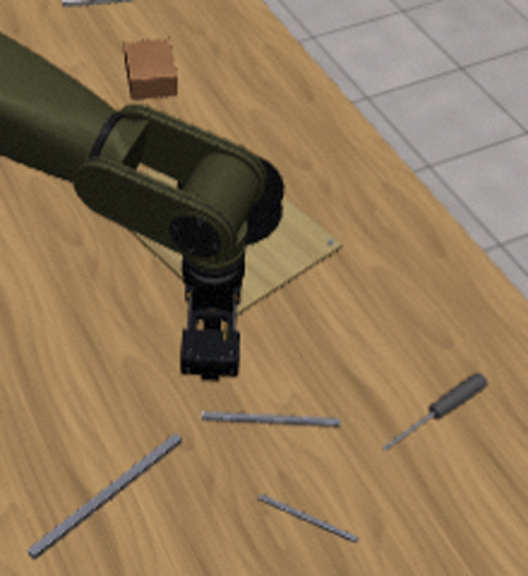

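```bash
python3 -c "
from plant import *
print(job_done())"
```

```text
the job is handed in; nothing more can be done
None
```

The collar is screwed home and the job is handed in at about 21 s of the 72 s allowed. No verdict came back.

**What I did:** I gripped the middle-sized bar (measured at about 197 mm) at its middle. I turned the collar clockwise in three strokes of about 23°, 57° and 26°, moving the bar to the next hole between strokes. I then laid the bar back where it had been, to the right of the stand.

**Last checks:**
- **Collar:** by the marker dots it turned about 105.5°, which puts the joint at roughly 3.0 rad. On a final push of about 3.5° it moved only 0.2° while the side force rose from 8 to 12.5 N, so it is on its stop. It had not moved after I withdrew the bar.
- **Bar:** the last pictures show it flat on the bench, clear of the board. I judged the height by eye and did not measure it again after release.
- **Bystanders:** the screwdriver, jar and carton look unmoved. I did not measure them.
- **Robot:** the gripper was open and about 0.2 m above the bench, touching nothing.

One thing differed from plan: the bar leaned about 14–16° in the holes under load, so each stroke turned the collar less than the arm swung. Nothing else disagreed.

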